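# Feed a block into the drilling jig with a push stick

## Robot

A 6-joint arm with a two-finger parallel gripper is mounted at the origin on a cart in front of the work surface, level with it; the furniture and walls round the work are solid. World frame = base frame: x ahead of the robot, y to its left, z up, the work surface at z = 0. Lengths are in mm, angles in rad, forces in N, time in s.
With the tool pointing down it reaches from about 350 to 875 mm from the base axis. Payload 15.5 kg.
Tool frame: the origin (TCP) lies midway between the tips of the shut fingers; the grasp point (between the pads) lies 19 mm behind it; x points along the fingers, y is the direction in which the jaws open and shut, and the axes are right-handed (so a half turn about x gives the same grasp; the last joint's range is limited). The gripper opens to 85 mm and grips with 20 to 120 N. Pads are 22 mm wide; open, the fingers measure 114 mm over their backs; the gripper's body (76 mm by 85 mm) begins 54 mm behind the grasp point. The pads swing forward as they close: fully open they stand 13 mm farther back than shut.
Start: joints at [1.103, 0.494, 1.345, -0, 1.302, -0.096], TCP at [227.636, 582.073, 231.277] pointing down, gripper open.
Joint ranges: [-2.91, 2.91], [-0.82, 2.16], [0.22, 2.67], [-1.22, 4.37], [0.12, 2.79], [-3.08, 3.08]. Speed limits (rad/s): [1.89, 1.89, 2.57, 3.01, 3.01, 3.01].

## Interface

Orientations are given as a unit quaternion [w, x, y, z].
In Python, from bench import ctrl gives the robot as it stands.
- The arm moves only by the tool play_rows, never from a script. Its argument "moves" is a list of rows, each an object with "hand": the finger opening in m, from 0 to 0.0854; "linear": the shift along the tool's x, y, z in m, a list of three; "spin": the turn about the tool's x in rad. A call has 1 to 8 rows; each row shifts and turns the pose as measured when the row begins, along the tool's axes as they then stand; what a row does not reach is not made up. A row lasts 1/8 s, in which the tool goes at most 62.5 mm and 10.7 degrees, less where a joint would pass 70% of its speed; a pose out of reach is approached as far as the arm can. A call with a gripper value outside its range is refused whole. The fingers move at their own pace and stop on an object; "newtons" is the grip in N (left out, the last holds). Time passes only in rows, so rows that do not move let the fingers close. It gives the time, the measured TCP pose, the force and the opening at its end, in the units of the state.
- ctrl.sense(): the state, without advancing time (a new reading comes with each control period).
- ctrl.snapshot(name): name is "scene" or "top" or "wrist"; returns (picture, depth): 400x640x3 uint8, red, green, blue; 400x640 float32, mm along the optical axis (not along the pixel's ray), 0 where there is no reading.
- ctrl.camera_params(name): a dict with "fx", "fy", "cx", "cy" (pixels), "D" ([k1, k2, p1, p2, k3] as OpenCV has them; the pictures are not rectified), "position" and "attitude" of the camera in the world; the wrist camera has in their place "hand_eye" (4x4, takes a point from camera to tool coordinates, whose origin is the TCP and whose axes are the tool frame's). Camera axes: x right, y down, z forward; pixel columns grow to the right and rows downward; lengths in mm; the calibration is good to about 2 mm. A picture is of the moment at which its call begins: read the wrist's pose just before it. camera_params takes no time and is no camera call.
- ctrl.finish_job(): hands the job in, once; it reports no verdict.
The state is a dict: "time": time; "joint_positions": joint angles; "dq": joint speeds; "joint_efforts": joint torques, N m; "tool_pos": TCP position; "ee_rot": TCP orientation; "force": force on the tool from outside, world axes, zero at the start; "wrist_torque": the same for the moment, N m; "width": finger opening in mm.
Only numpy, scipy, OpenCV 4.12 (cv2) and the standard library are available. Lean on these libraries where they do the work, as an engineer would, in place of code of your own. Each camera call takes 0.05 s, during which the arm holds its last target.

## Task

Pick up the wooden push stick by its yellow handle and use its nose to push the wooden block gently through the guide channel of the drilling jig, until it is fully home and the red spring catch has snapped shut behind it. Keep the gripper itself off the block and do not ram it; then draw the stick out, set it down on its sole on the bench beside the jig and let go, leaving the grease tin, the jar and the tape measure where they are.

Things in the scene. Friction and masses are not known exactly. Their poses are not given: they have to be found in the camera images.
- feed_jig: Fixed drilling jig: plywood base 375 x 130 x 12 mm, two aluminium fences on it. Origin at bench height below the mouth of the channel, on its centre line; +x is the feed direction, z up. Base from x = -155 to 220 mm; its top, z = 12 mm, is the channel floor. The end stop, bridge and catch sit on a grey slide clamped on the +y side, each time elsewhere in a 32 mm range that is not measured.
- mouth (a point): Mouth of the channel, on its floor and centre line. From here the fences run 135 mm along the jig's +x, inner faces at y = +-24 mm (channel 48 mm wide), 22 mm high on the +y side, 32 mm on the -y side. In front of the mouth two wings, 18 mm high, flare out from y = +-23 mm at the mouth to +-55 mm at x = -70 mm.
- guard (a point): Clear finger guard over the channel: middle of its lower front edge, 48 mm above the floor and right above the mouth. 4 mm thick, it covers x = 0 to 80 mm. A grey bridge with a drill bush crosses the channel 60 mm past the catch's tip, 43 mm above the floor.
- fence_end (a point): Far end of the fences, on the floor, 135 mm past the mouth. Beyond it is the spring buffer (black rubber face, on the slide). The block's front meets it about 2 mm before its rear clears the catch. It pushes back 1.5 N at first, then 1.5 N per mm more, and is rigid after 10 mm (16 N). When home, the block's rear is 57 to 89 mm past the mouth, held between buffer and catch.
- block: Brown wooden block, 45 x 90 x 38 mm, 0.06 to 0.13 kg. Origin at the centre of its underside; long axis = its y; both ends alike. Starts on the jig's base, centre 85 to 100 mm before the mouth, long axis within 0.1 rad of the feed direction. Sliding takes about 1 N, passing the catch 2 to 6 N more, the buffer up to 16 N; over 25 N from the stick marks it.
- push_stick: Push stick of light wood, 0.12 kg, standing on its sole. Origin at the underside below mid-handle; +x to the nose, z up. Strip 18 mm wide, 24 mm high from x = -50 mm to the flat nose at +140 mm; sole 40 mm wide, 7 mm high from x = -50 to +30 mm; yellow handle 18 mm wide (across y), x = -30 to +30 mm, z = 22 to 56 mm.
- catch (a joint): Angle of the red spring catch, rad: 0 = closed; the passing block holds it open at 0.07 to 0.15; it springs back to 0 behind the block's rear. Closed, its tip (steel pin, 8 mm thick) is 53 to 85 mm past the mouth, reaches in to y = +13.5 mm and spans 23 to 35 mm above the floor.
- grease_tin: Green tin, 70 mm in diameter, 64 mm high; bystander. Origin at the centre of its underside.
- jar_pins: Clear jar with red lid, 62 mm in diameter, 104 mm high; bystander. Origin at the centre of its underside.
- tape_measure: Yellow tape measure, 34 x 78 x 60 mm; bystander. Origin at the centre of its underside.

How it is judged (in metres and radians):
On the way, in this order (a step that is already met when the one before it is completed fails the run):
1. the stick's nose pushes on the block (contact force between push_stick and block above 0.2 N), for 0.02 s.
2. the block, pushed with the stick, holds the catch open (value of joint catch above 0.06 rad and contact force between push_stick and block above 0.2 N), for 0.1 s.
3. the block is home and the catch has closed behind it (value of joint catch below 0.05 rad and x of block in the frame of feed_jig above 0.09 m and z of block in the frame of feed_jig below 0.018 m), for 0.2 s.
At the end, for the whole second after the job is handed in: Block in the channel, centre over 90 mm past the mouth and within 6 mm of the floor; catch closed behind it (under 0.05 rad); stick on its sole on the bench (underside within 6 mm of it, tilt under 0.1 rad), not touching the jig; block and stick at rest (all of step 3 and height (world z) of push_stick below 0.006 m and angle between push_stick's own z axis and vertical below 0.1 rad and linear speed of each of push_stick, block below 0.02 m/s and contact force between push_stick and feed_jig below 0.3 N).
It fails at once if the stick presses on the block with more than 25 N (contact force between push_stick and block above 25 N).
It fails at once if the gripper or arm touches the block (contact force between any of the fingers, the arm and block above 0.5 N).
It fails at once if a bystander (grease tin, jar, tape measure) is moved by more than 20 mm (distance of any of grease_tin, jar_pins, tape_measure from where it was at the start of the episode above 0.02 m).
It also fails if it takes over 66 s, if anything falls off the work surface, if the arm or the gripper's body presses on something with over 40 N, if the wrist force passes 120 N, or if a joint passes its speed limit or range.

## Working session

There is one attempt and no reset: what is moved stays moved. The work goes in short steps, Python scripts to look and compute and a tool call to move; the robot and the scene stay as the last step left them, time stands still between calls to the robot, and variables do not carry over. Pictures are saved under pics/ and viewed, and the job is handed in when it is done.

Besides the shell and the picture viewer there is one more tool, called after ">>>" as name(argument=value, ...) on one line, values as JSON. play_rows: Moves the arm, as the interface text tells. Its arguments: {"type":"object","properties":{"moves":{"type":"array","items":{"type":"object","properties":{"hand":{"type":"number"},"linear":{"type":"array","items":{"type":"number"}},"spin":{"type":"number"}}}},"newtons":{"type":"number"}},"required":["moves"]}

```bash
ls; mkdir -p pics; python3 - <<'E'
from bench import ctrl
import cv2,numpy as np
s=ctrl.sense();print(s)
for n in("scene","top","wrist"):
    p,d=ctrl.snapshot(n);cv2.imwrite(f"pics/{n}0.png",p[:,:,::-1]);np.save(f"pics/{n}0.npy",d);np.save(f"pics/{n}0c.npy",p)
    print(n,ctrl.camera_params(n),d.min(),d.max())
E
```

```text
pics
{'time': 0.0, 'joint_positions': array([ 1.10252849e+00,  4.94186027e-01,  1.34613187e+00,  4.40242114e-05,
        1.30248433e+00, -9.55172491e-02]), 'dq': array([ 0.00144247, -0.00060206,  0.000545  ,  0.0002982 ,  0.00085579,
       -0.00044823]), 'joint_efforts': array([ 1.74615965e-03, -8.82179689e+01, -3.83876252e+01,  1.39731605e-04,
        1.01071049e-02,  3.88189176e-05]), 'tool_pos': array([227.44490766, 581.7660427 , 230.69822902]), 'ee_rot': array([ 0.69472708,  0.13062305,  0.69499383, -0.13143624]), 'force': array([-0.5950769 ,  0.68025092, -0.67121981]), 'wrist_torque': array([ 0.01088944,  0.03619856, -0.0158179 ]), 'width': 85.34842823199224}
scene {'fx': 426.1556501417607, 'fy': 426.1556501417607, 'cx': 326.4644144478963, 'cy': 201.6899079029802, 'D': array([-0.10036513,  0.        ,  0.        ,  0.        ,  0.        ]), 'position': array([ -243.72333912, -1258.99002395,   714.85474105]), 'attitude': array([-0.50414401,  0.80444054, -0.26422158,  0.17000354])} 0.0 3439.255
top {'fx': 467.3518683827047, 'fy': 467.3518683827047, 'cx': 325.2351999453771, 'cy': 204.86647372540844, 'D': array([-0.00793525,  0.        ,  0.        ,  0.        ,  0.        ]), 'position': array([ 378.94198903, -203.80770131, 1450.24933672]), 'attitude': array([ 0.0482555 , -0.69584084,  0.71486496, -0.04944716])} 0.0 2399.6533
wrist {'fx': 297.50519209487777, 'fy': 297.50519209487777, 'cx': 318.4383532905666, 'cy': 203.24806256215453, 'D': array([-0.02657635,  0.        ,  0.        ,  0.        ,  0.        ]), 'hand_eye': array([[ 2.41506536e-04, -3.09800414e-01,  9.50801580e-01,
        -1.43938473e+02],
       [ 9.99999971e-01,  5.17318304e-05, -2.37147257e-04,
         4.16027065e-01],
       [ 2.42816124e-05,  9.50801610e-01,  3.09800418e-01,
        -7.97711686e+01],
       [ 0.00000000e+00,  0.00000000e+00,  0.00000000e+00,
         1.00000000e+00]])} 0.0 1511.0658
```

View pics/scene0.png

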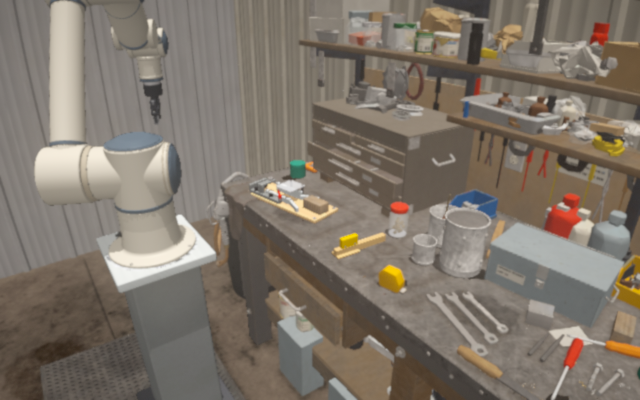

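View pics/top0.png

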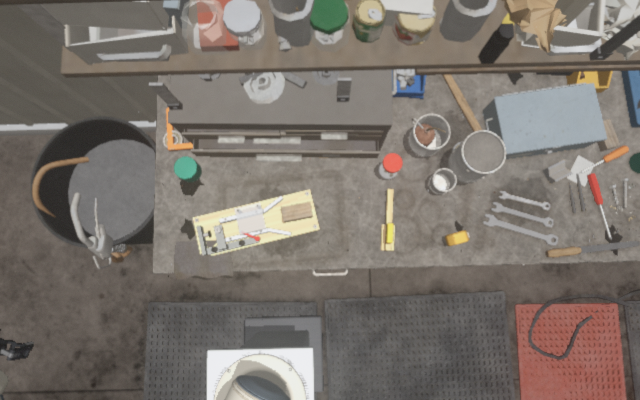

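View pics/wrist0.png

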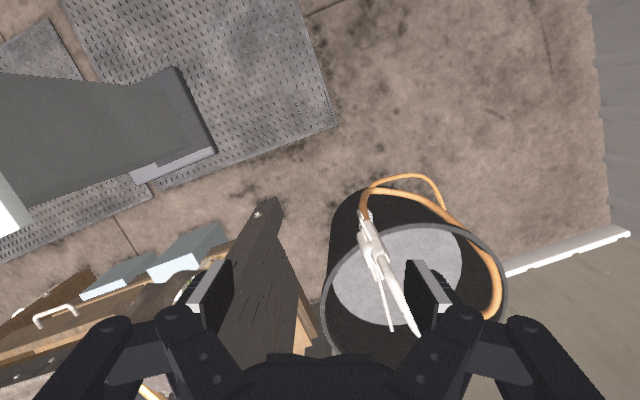

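```bash
cat > h.py <<'E'
import cv2,numpy as np
from scipy.spatial.transform import Rotation as R
from bench import ctrl
def K(c): return np.array([[c['fx'],0,c['cx']],[0,c['fy'],c['cy']],[0,0,1.]])
def rot(q): return R.from_quat(np.r_[q[1:],q[0]]).as_matrix()
def campose(n,s=None):
    c=ctrl.camera_params(n)
    if n=='wrist':
        T=np.eye(4);T[:3,:3]=rot(s['ee_rot']);T[:3,3]=s['tool_pos'];T=T@c['hand_eye'];return c,T[:3,:3],T[:3,3]
    return c,rot(c['attitude']),c['position']
def ray(n,uv,s=None):
    c,Rm,p=campose(n,s);u=cv2.undistortPoints(np.array(uv,float).reshape(-1,1,2),K(c),c['D']).reshape(-1,2)
    return p,np.c_[u,np.ones(len(u))]@Rm.T
def onz(n,uv,z,s=None):
    p,d=ray(n,uv,s);return p+d*((z-p[2])/d[:,2])[:,None]
def proj(n,X,s=None):
    c,Rm,p=campose(n,s);X=(np.atleast_2d(X)-p)@Rm
    return cv2.projectPoints(X,np.zeros(3),np.zeros(3),K(c),c['D'])[0].reshape(-1,2)
def snap(n,name):
    s=ctrl.sense();p,d=ctrl.snapshot(n);cv2.imwrite(f"pics/{name}.png",p[:,:,::-1]);np.save(f"pics/{name}.npy",d);return s,p,d
def zoom(src,dst,x0,y0,x1,y1,f):
    im=cv2.imread(f"pics/{src}.png")[y0:y1,x0:x1];cv2.imwrite(f"pics/{dst}.png",cv2.resize(im,None,fx=f,fy=f,interpolation=cv2.INTER_CUBIC))
E
python3 - <<'E'
from h import *
zoom("top0","top0z",180,180,320,260,5.5)
zoom("top0","top0s",360,140,480,260,5)
print(onz("top",[[389,233],[389,190],[297,212],[265,215],[196,240],[317,210]],20).round(0))
E
```

```text
[[ 486. -402.   20.]
 [ 619. -408.   20.]
 [ 558. -121.   20.]
 [ 551.  -23.   20.]
 [ 480.  189.   20.]
 [ 563. -183.   20.]]
```

View pics/top0z.png

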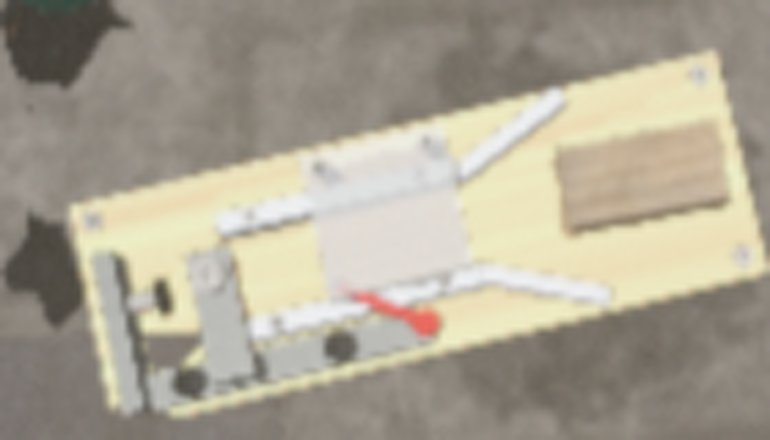

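View pics/top0s.png

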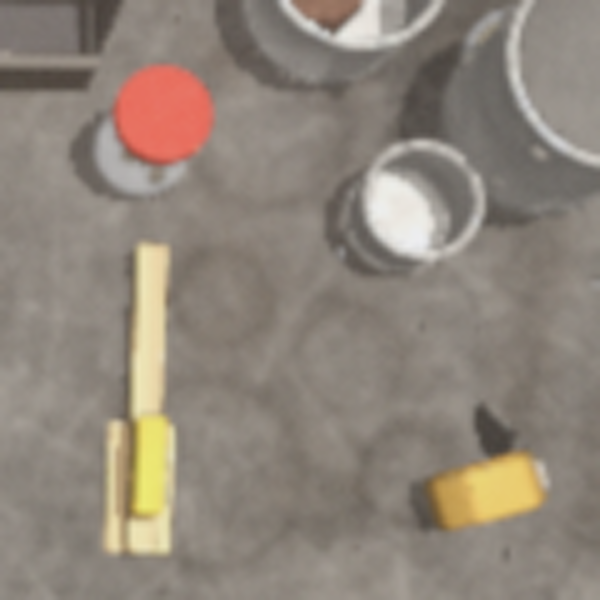

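```bash
python3 - <<'E'
from h import *
s=ctrl.sense();M=rot(s['ee_rot']);print(M.round(3))
z=np.array([[72,206],[716,50],[768,265],[118,410]])/5.5+[180,180]
c=onz("top",z,12);print(c.round(1)); print(np.linalg.norm(np.roll(c,-1,0)-c,axis=1))
far=(c[0]+c[3])/2;near=(c[1]+c[2])/2;u=(far-near)/np.linalg.norm(far-near);print("u",u,"mouth",near+155*u, far-220*u,np.degrees(np.arctan2(u[1],u[0])))
t=lambda z:np.array(z)/5+[360,140]
print("handle",onz("top",t([[152,415],[150,515]]),56)); print("nose",onz("top",t([[137,245],[168,245]]),24)); print("solerear",onz("top",t([[105,552],[170,552]]),7))
print("camoff",M@ctrl.camera_params('wrist')['hand_eye'][:3,3], M@ctrl.camera_params('wrist')['hand_eye'][:3,2])
for n,p,zz in (("tin",[187,160],64),("jar",[360+164/5,140+115/5],104),("tape",[360+488/5,140+490/5],60)): print(n,onz("top",[p],zz).round(0))
E
```

```text
[[-0.     0.364  0.931]
 [-0.001  0.931 -0.364]
 [-1.    -0.001 -0.   ]]
[[ 550.7  201.3   12. ]
 [ 630.  -163.3   12. ]
 [ 506.9 -189.7   12. ]
 [ 435.7  174.3   12. ]]
[373.13116331 125.92026542 370.93464906 118.2027189 ]
u [-0.20231839  0.9793198   0.        ] mouth [537.10751317 -24.72068886  12.        ] [537.71190008 -27.64621664  12.        ] 101.6725649357547
handle [[ 512.82655508 -402.49397837   56.        ]
 [ 453.08274512 -398.54817349   56.        ]]
nose [[ 621.77240321 -402.64672858   24.        ]
 [ 621.25570219 -421.8419918    24.        ]]
solerear [[ 433.72814503 -376.66259112    7.        ]
 [ 432.64125815 -416.65621601    7.        ]]
camoff [-74.08045515  29.57058518 143.94291614] [ 0.28804052 -0.11390348 -0.95081999]
tin [[721. 207.  64.]]
jar [[ 685. -411.  104.]]
tape [[ 462. -600.   60.]]
```

```bash
cat >> h.py <<'E'
def yaw(s):
    M=rot(s['ee_rot']);return np.arctan2(M[1,1],M[0,1])
def plan(tgt,yt,n,step=58,sp=.18,y0=None,p0=None):
    s=ctrl.sense();p=s['tool_pos'].copy() if p0 is None else np.array(p0,float);y=yaw(s) if y0 is None else y0
    tgt=np.array(tgt,float);out=[]
    dy=yt-y
    for i in range(n):
        k=n-i;d=(tgt-p)/k
        L=np.linalg.norm(d);d*=min(1,step/max(L,1e-9))
        r=np.clip((yt-y)/k,-sp,sp)
        ty=np.array([np.cos(y),np.sin(y),0]);tz=np.array([np.sin(y),-np.cos(y),0])
        l=[-d[2],d@ty,d@tz]
        out.append('{"linear":[%s],"spin":%.3f}'%(",".join("%.4f"%(v/1000) for v in l),-r))
        p=p+d;y+=r
    print("end",p.round(1),np.degrees(y).round(1));print(",".join(out))
E
python3 - <<'E'
from h import *
plan([440,90,260],np.radians(68.6)-1.44,9)
plan([440,90,260],np.radians(68.6)-1.44,8)
E
```

```text
end [434.2 103.3 259.2] -13.9
{"linear":[-0.0032,-0.0411,0.0408],"spin":0.160},{"linear":[-0.0032,-0.0341,0.0468],"spin":0.160},{"linear":[-0.0032,-0.0262,0.0516],"spin":0.160},{"linear":[-0.0032,-0.0177,0.0552],"spin":0.160},{"linear":[-0.0032,-0.0086,0.0573],"spin":0.160},{"linear":[-0.0032,0.0006,0.0579],"spin":0.160},{"linear":[-0.0032,0.0098,0.0571],"spin":0.160},{"linear":[-0.0032,0.0188,0.0548],"spin":0.160},{"linear":[-0.0032,0.0273,0.0511],"spin":0.160}
end [411.3 156.5 256.1] -13.9
{"linear":[-0.0032,-0.0411,0.0408],"spin":0.180},{"linear":[-0.0032,-0.0332,0.0475],"spin":0.180},{"linear":[-0.0032,-0.0242,0.0526],"spin":0.180},{"linear":[-0.0032,-0.0143,0.0561],"spin":0.180},{"linear":[-0.0032,-0.0041,0.0578],"spin":0.180},{"linear":[-0.0032,0.0063,0.0576],"spin":0.180},{"linear":[-0.0032,0.0166,0.0555],"spin":0.180},{"linear":[-0.0032,0.0262,0.0516],"spin":0.180}
```

>>> play_rows(moves=[{"linear":[-0.003,-0.041,0.041],"spin":0.18},{"linear":[-0.003,-0.033,0.0475],"spin":0.18},{"linear":[-0.003,-0.024,0.0525],"spin":0.18},{"linear":[-0.003,-0.014,0.056],"spin":0.18},{"linear":[-0.003,-0.004,0.058],"spin":0.18},{"linear":[-0.003,0.006,0.0575],"spin":0.18},{"linear":[-0.003,0.0165,0.0555],"spin":0.18},{"linear":[-0.003,0.026,0.0515],"spin":0.18}])

```text
schema error: expected keys hand, linear, spin
```

```bash
python3 - <<'E'
from h import *
s=ctrl.sense();print(s['time'],s['tool_pos'],np.degrees(yaw(s)),s['joint_positions'].round(2))
plan([500,-60,280],np.radians(-60),8)
E
```

```text
0.15 [227.52323506 581.81123821 230.83608396] 68.63921627653227 [ 1.1   0.49  1.35 -0.    1.3  -0.1 ]
end [408.4 155.8 263.5] -13.9
{"linear":[-0.0041,-0.0414,0.0405],"spin":0.180},{"linear":[-0.0041,-0.0335,0.0472],"spin":0.180},{"linear":[-0.0041,-0.0245,0.0524],"spin":0.180},{"linear":[-0.0041,-0.0147,0.0560],"spin":0.180},{"linear":[-0.0041,-0.0044,0.0577],"spin":0.180},{"linear":[-0.0041,0.0060,0.0575],"spin":0.180},{"linear":[-0.0041,0.0162,0.0555],"spin":0.180},{"linear":[-0.0041,0.0259,0.0518],"spin":0.180}
```

>>> play_rows(moves=[{"hand":0.085,"linear":[-0.003,-0.041,0.041],"spin":0.18},{"hand":0.085,"linear":[-0.003,-0.033,0.0475],"spin":0.18},{"hand":0.085,"linear":[-0.003,-0.024,0.0525],"spin":0.18},{"hand":0.085,"linear":[-0.003,-0.014,0.056],"spin":0.18},{"hand":0.085,"linear":[-0.003,-0.004,0.058],"spin":0.18},{"hand":0.085,"linear":[-0.003,0.006,0.0575],"spin":0.18},{"hand":0.085,"linear":[-0.003,0.0165,0.0555],"spin":0.18},{"hand":0.085,"linear":[-0.003,0.026,0.0515],"spin":0.18}])

```text
time: 1.15
tool_pos: [407.1, 144.3, 254.4]
ee_rot: [-0.425, -0.565, -0.425, 0.565]
force: [1.7, -0.2, 0.3]
width: 85.2
```

```bash
sed -i 's/{"linear":\[/{"hand":0.085,"linear":[/' h.py; python3 - <<'E'
from h import *
s=ctrl.sense();print(s['time'],s['tool_pos'],np.degrees(yaw(s)),s['joint_positions'].round(2))
plan([500,-60,280],np.radians(-60),8)
E
```

```text
1.15 [407.13970818 144.30319821 254.42933718] -16.113316438748843 [ 0.2   0.19  1.76 -0.    1.19  0.48]
end [500. -60. 280.] -60.0
{"hand":0.085,"linear":[-0.0032,0.0182,0.0213],"spin":0.096},{"hand":0.085,"linear":[-0.0032,0.0202,0.0195],"spin":0.096},{"hand":0.085,"linear":[-0.0032,0.0220,0.0175],"spin":0.096},{"hand":0.085,"linear":[-0.0032,0.0235,0.0153],"spin":0.096},{"hand":0.085,"linear":[-0.0032,0.0249,0.0130],"spin":0.096},{"hand":0.085,"linear":[-0.0032,0.0260,0.0105],"spin":0.096},{"hand":0.085,"linear":[-0.0032,0.0269,0.0080],"spin":0.096},{"hand":0.085,"linear":[-0.0032,0.0275,0.0054],"spin":0.096}
```

Tracking is good. On to the look-out over the jig.

>>> play_rows(moves=[{"hand":0.085,"linear":[-0.006,0.038,0.04],"spin":0.18},{"hand":0.085,"linear":[-0.006,0.043,0.035],"spin":0.18},{"hand":0.085,"linear":[-0.006,0.047,0.028],"spin":0.18},{"hand":0.085,"linear":[-0.006,0.053,0.015],"spin":0.18},{"hand":0.085,"linear":[0,0,0],"spin":0}])

```text
time: 1.78
tool_pos: [502.3, -66.5, 279.5]
ee_rot: [0.188, 0.682, 0.187, -0.681]
force: [-0.1, 0.9, -0.8]
width: 84.7
```

```bash
python3 - <<'E'
from h import *
s,p,d=snap("wrist","w1");print(s['time'],s['tool_pos'],np.degrees(yaw(s)),s['dq'].round(3))
np.save("pics/w1s.npy",s,allow_pickle=True)
E
```

```text
1.775 [502.34505669 -66.48303006 279.46680132] -59.19970491394155 [ 0.031 -0.019  0.05   0.017  0.005 -0.022]
```

View pics/w1.png

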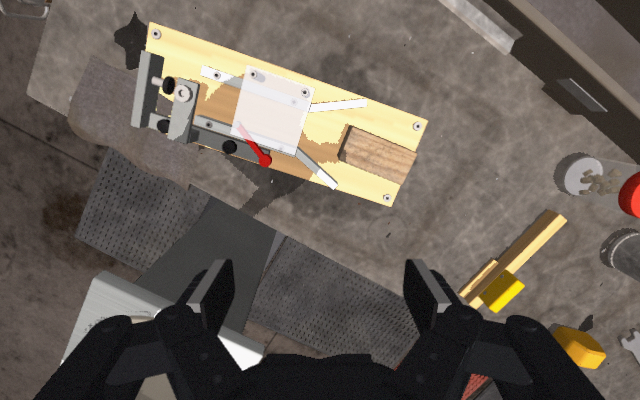

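```bash
python3 - <<'E'
from h import *
zoom("w1","w1z",120,10,440,220,2.5)
zoom("w1","w1y",440,190,600,330,5)
E
```

```text
(no output)
```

View pics/w1z.png

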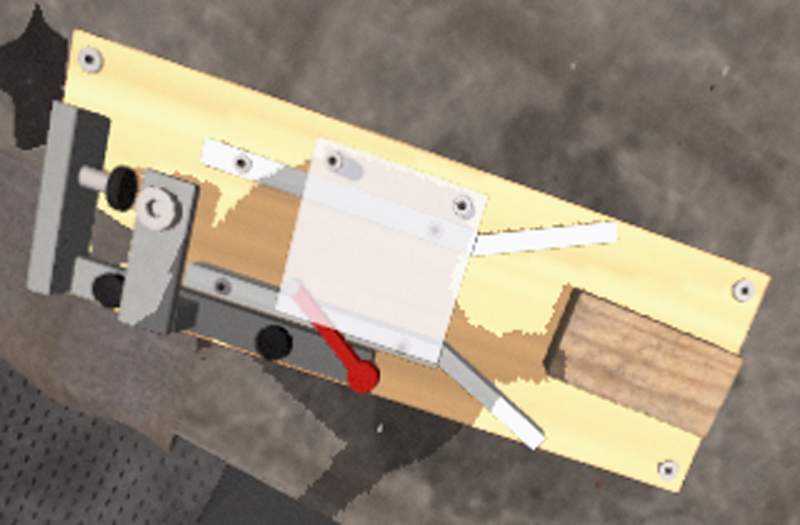

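View pics/w1y.png

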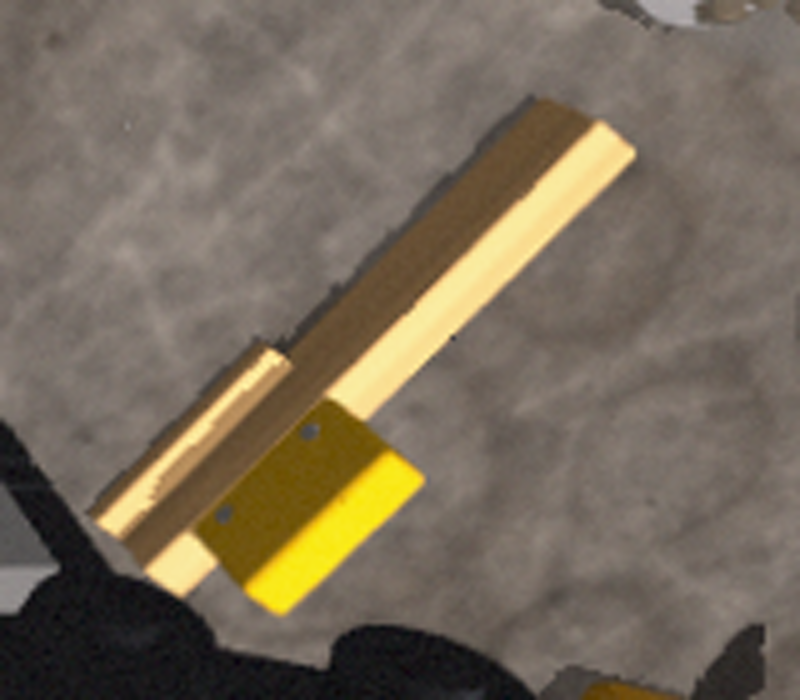

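```bash
python3 - <<'E'
from h import *
s=np.load("pics/w1s.npy",allow_pickle=True).item()
z=lambda q:np.array(q)/2.5+[120,10]
y=lambda q:np.array(q)/5+[440,190]
W=lambda q,h:onz("wrist",q,h,s)
c=W(z([[74,29],[770,276],[680,493]]),12);print("corners",c.round(1),np.linalg.norm(np.diff(c,axis=0),axis=1))
u=c[0]-c[1];u/=np.linalg.norm(u);print("u deg",np.degrees(np.arctan2(u[1],u[0])))
near=(c[1]+c[2])/2;m=near+155*u;print("mouth",m)
v=np.array([-u[1],u[0],0])
def J(p): return np.c_[(p-m)@u,(p-m)@v].round(1)
print("farcorner",J(c))
print("-y fence top z44",J(W(z([[203,140],[200,163],[475,235],[475,255]]),44)))
print("wings z30",J(W(z([[617,222],[619,240],[545,437],[530,450]]),30)))
print("+y fence z34",J(W(z([[192,263],[437,347],[437,362]]),34)))
print("guard z62",J(W(z([[318,138],[489,194],[438,363],[276,312]]),62)))
print("block top z50",J(W(z([[580,290],[742,357],[705,437],[558,378]]),50)), J(W(z([[546,368]]),12)))
print("catch tip z41",J(W(z([[295,283],[300,310],[362,376]]),41)))
print("bridge top z~60",J(W(z([[150,172],[200,184],[170,330],[118,318]]),60)))
print("handle top z56",W(y([[390,448],[424,480],[280,615],[244,583]]),56).round(1))
print("handle bottom z24",W(y([[327,400],[197,527]]),24).round(1))
print("strip nose z24",W(y([[598,122],[637,153]]),24).round(1),W(y([[183,597],[145,568]]),24).round(1))
E
```

```text
corners [[ 550.9  204.8   12. ]
 [ 630.7 -160.8   12. ]
 [ 505.  -190.2   12. ]] [374.20324897 129.11926497]
u deg 102.31284977332994
mouth [534.80650383 -24.0460841   12.        ]
farcorner [[ 220.1  -64.6]
 [-154.1  -64.6]
 [-155.9   64.6]]
-y fence top z44 [[136.1 -34.5]
 [135.4 -24.1]
 [  1.4 -34. ]
 [ -1.4 -25.1]]
wings z30 [[-63.7 -62.5]
 [-67.8 -54.8]
 [-66.8  53.7]
 [-61.5  63.3]]
+y fence z34 [[133.4  23.7]
 [  3.3  25.1]
 [  1.   32.6]]
guard z62 [[ 80.3 -51.3]
 [  0.4 -53. ]
 [ -0.3  28. ]
 [ 80.3  29.1]]
block top z50 [[ -55.2  -26. ]
 [-143.9  -21.3]
 [-142.7   22.8]
 [ -59.8   18.1]] [[-56.7  20.4]]
catch tip z41 [[79.7 16. ]
 [74.2 28.1]
 [35.5 50.5]]
bridge top z~60 [[150.4 -13.7]
 [127.5 -15.8]
 [127.9  54. ]
 [153.1  56.2]]
handle top z56 [[ 515.3 -393.8   56. ]
 [ 512.3 -410.1   56. ]
 [ 454.9 -405.2   56. ]
 [ 458.2 -387.9   56. ]]
handle bottom z24 [[ 513.1 -396.5   24. ]
 [ 457.  -391.8   24. ]]
strip nose z24 [[ 623.8 -403.4   24. ]
 [ 622.8 -420.8   24. ]] [[ 434.1 -405.7   24. ]
 [ 436.5 -387.5   24. ]]
```

```bash
python3 - <<'E'
from h import *
plan([485,-400.3,150],np.radians(-94.7),8)
E
```

```text
end [ 485.  -400.3  150. ] -94.7
{"hand":0.085,"linear":[0.0161,0.0349,0.0233],"spin":0.078},{"hand":0.085,"linear":[0.0161,0.0366,0.0206],"spin":0.078},{"hand":0.085,"linear":[0.0161,0.0381,0.0176],"spin":0.078},{"hand":0.085,"linear":[0.0161,0.0394,0.0146],"spin":0.078},{"hand":0.085,"linear":[0.0161,0.0404,0.0115],"spin":0.078},{"hand":0.085,"linear":[0.0161,0.0411,0.0083],"spin":0.078},{"hand":0.085,"linear":[0.0161,0.0417,0.0051],"spin":0.078},{"hand":0.085,"linear":[0.0161,0.0419,0.0019],"spin":0.078}
```

>>> play_rows(moves=[{"hand":0.085,"linear":[0.016,0.035,0.023],"spin":0.078},{"hand":0.085,"linear":[0.016,0.0365,0.0205],"spin":0.078},{"hand":0.085,"linear":[0.016,0.038,0.0175],"spin":0.078},{"hand":0.085,"linear":[0.016,0.0395,0.0145],"spin":0.078},{"hand":0.085,"linear":[0.016,0.0405,0.0115],"spin":0.078},{"hand":0.085,"linear":[0.016,0.041,0.0085],"spin":0.078},{"hand":0.085,"linear":[0.016,0.0415,0.005],"spin":0.078},{"hand":0.085,"linear":[0.016,0.042,0.002],"spin":0.078}])

```text
time: 2.82
tool_pos: [485.2, -396.9, 147.1]
ee_rot: [0.029, -0.706, 0.026, 0.707]
force: [1.0, 0.5, 0.4]
width: 84.7
```

```bash
python3 - <<'E'
from h import *
plan([484.8,-400.3,60],np.radians(-94.7),3)
s,p,d=snap("wrist","w2");print(s['time'],s['tool_pos'],np.degrees(yaw(s)),s['dq'].round(3))
np.save("pics/w2s.npy",s,allow_pickle=True)
E
```

```text
end [ 484.8 -400.3   60. ] -94.7
{"hand":0.085,"linear":[0.0290,0.0011,0.0000],"spin":0.001},{"hand":0.085,"linear":[0.0290,0.0011,0.0000],"spin":0.001},{"hand":0.085,"linear":[0.0290,0.0011,0.0000],"spin":0.001}
2.825 [ 485.15278771 -396.87725575  147.1154892 ] -94.49270604441783 [-0.411  0.399 -0.379  0.001 -0.018  0.208]
```

View pics/w2.png

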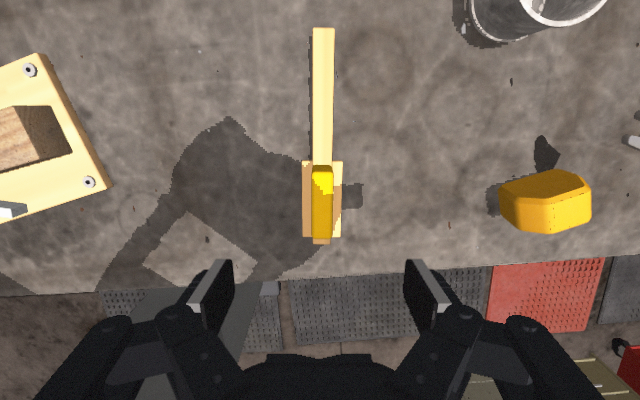

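>>> play_rows(moves=[{"hand":0.085,"linear":[0.029,0.001,0],"spin":0.001},{"hand":0.085,"linear":[0.029,0.001,0],"spin":0.001},{"hand":0.085,"linear":[0.02,0,0],"spin":0},{"hand":0.085,"linear":[0,0,0],"spin":0}])

```text
time: 3.38
tool_pos: [484.5, -398.9, 64.0]
ee_rot: [0.03, -0.705, 0.026, 0.708]
force: [0.4, 0.1, 0.3]
width: 85.0
```

```bash
python3 - <<'E'
from h import *
s=ctrl.sense();print(s['time'],s['tool_pos'],np.degrees(yaw(s)),s['dq'].round(3),s['force'])
plan([484.8,-400.3,24],np.radians(-94.7),4)
s,p,d=snap("wrist","w3")
E
```

```text
3.375 [ 484.48225842 -398.90885757   64.04119344] -94.56128982056957 [ 0.011 -0.021 -0.011  0.001  0.011 -0.004] [0.41097671 0.09129794 0.26919126]
end [ 484.8 -400.3   24. ] -94.7
{"hand":0.085,"linear":[0.0100,0.0003,-0.0001],"spin":0.001},{"hand":0.085,"linear":[0.0100,0.0003,-0.0001],"spin":0.001},{"hand":0.085,"linear":[0.0100,0.0003,-0.0001],"spin":0.001},{"hand":0.085,"linear":[0.0100,0.0003,-0.0001],"spin":0.001}
```

View pics/w3.png

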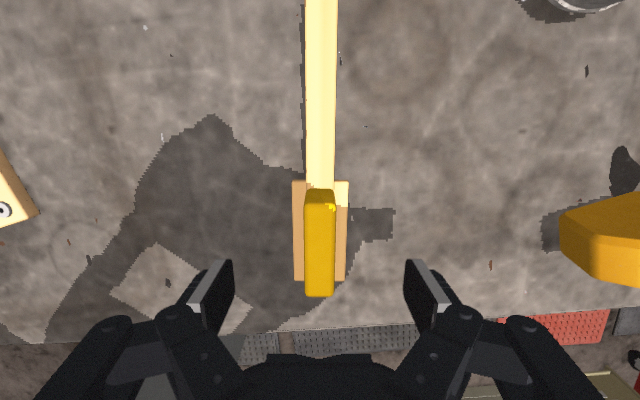

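>>> play_rows(moves=[{"hand":0.085,"linear":[0.014,0.0005,0],"spin":0.002},{"hand":0.085,"linear":[0.015,0,0],"spin":0},{"hand":0.085,"linear":[0.011,0,0],"spin":0},{"hand":0.03,"linear":[0.001,0,0],"spin":0},{"hand":0.01,"linear":[0,0,0],"spin":0},{"hand":0.01,"linear":[0,0,0],"spin":0},{"hand":0.01,"linear":[0,0,0],"spin":0},{"hand":0.01,"linear":[0,0,0],"spin":0}], newtons=90)

```text
time: 4.42
tool_pos: [486.1, -400.0, 24.0]
ee_rot: [0.029, -0.707, 0.028, 0.707]
force: [0.1, -0.5, -1.4]
width: 17.2
```

>>> play_rows(moves=[{"hand":0.01,"linear":[-0.02,0,0],"spin":0},{"hand":0.01,"linear":[-0.05,0,0],"spin":0},{"hand":0.01,"linear":[-0.05,0,0],"spin":0},{"hand":0.01,"linear":[-0.01,0,0],"spin":0}])

```text
time: 4.92
tool_pos: [485.5, -399.7, 156.5]
ee_rot: [0.03, -0.706, 0.027, 0.707]
force: [-0.0, 0.1, -2.2]
width: 16.4
```

```bash
sed -i 's/{"hand":0.085,"linear/{"hand":0.01,"linear/' h.py; python3 - <<'E'
from h import *
s,p,d=snap("wrist","w4");print(s['time'],s['tool_pos'],np.degrees(yaw(s)),s['force'],s['width'])
plan([603.4,-331.5,150],np.radians(12.3),12)
E
```

```text
4.925 [ 485.50741915 -399.69654122  156.49909963] -94.59709995240917 [-0.03214029  0.12534688 -2.20816832] 16.382342226880297
end [ 603.4 -331.5  150. ] 12.3
{"hand":0.01,"linear":[0.0005,-0.0064,-0.0094],"spin":-0.155},{"hand":0.01,"linear":[0.0005,-0.0049,-0.0102],"spin":-0.155},{"hand":0.01,"linear":[0.0005,-0.0033,-0.0109],"spin":-0.155},{"hand":0.01,"linear":[0.0005,-0.0015,-0.0113],"spin":-0.155},{"hand":0.01,"linear":[0.0005,0.0002,-0.0114],"spin":-0.155},{"hand":0.01,"linear":[0.0005,0.0020,-0.0112],"spin":-0.155},{"hand":0.01,"linear":[0.0005,0.0037,-0.0107],"spin":-0.155},{"hand":0.01,"linear":[0.0005,0.0053,-0.0100],"spin":-0.155},{"hand":0.01,"linear":[0.0005,0.0068,-0.0091],"spin":-0.155},{"hand":0.01,"linear":[0.0005,0.0081,-0.0079],"spin":-0.155},{"hand":0.01,"linear":[0.0005,0.0093,-0.0066],"spin":-0.155},{"hand":0.01,"linear":[0.0005,0.0102,-0.0051],"spin":-0.155}
```

View pics/w4.png

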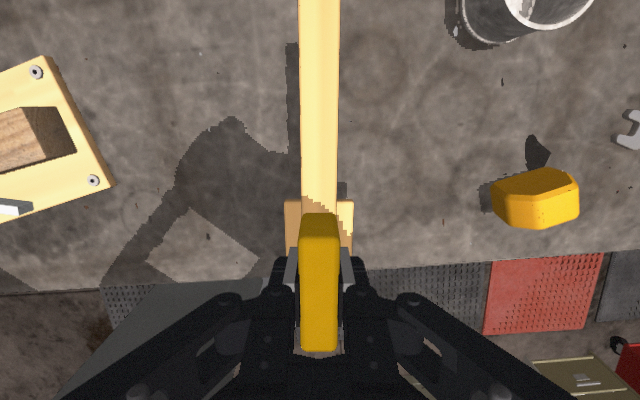

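>>> play_rows(moves=[{"hand":0.01,"linear":[0,-0.0065,-0.0095],"spin":-0.155},{"hand":0.01,"linear":[0,-0.005,-0.01],"spin":-0.155},{"hand":0.01,"linear":[0,-0.0035,-0.011],"spin":-0.155},{"hand":0.01,"linear":[0,-0.0015,-0.0115],"spin":-0.155},{"hand":0.01,"linear":[0,0,-0.0115],"spin":-0.155},{"hand":0.01,"linear":[0,0.002,-0.011],"spin":-0.155},{"hand":0.01,"linear":[0,0.0035,-0.011],"spin":-0.155},{"hand":0.01,"linear":[0,0.0055,-0.01],"spin":-0.155}])

```text
time: 5.98
tool_pos: [560.7, -347.6, 142.8]
ee_rot: [-0.391, -0.582, -0.406, 0.586]
force: [0.4, 1.0, -0.8]
width: 16.9
```

```bash
python3 - <<'E'
from h import *
s=ctrl.sense();print(s['time'],s['tool_pos'],np.degrees(yaw(s)),s['force'],s['width'])
plan([603.4,-331.5,120],np.radians(12.3),6)
E
```

```text
5.975 [ 560.66093723 -347.56699411  142.78807294] -21.383288774699903 [ 0.36334626  0.96759707 -0.75150036] 16.88030507062811
end [ 603.4 -331.5  120. ] 12.3
{"hand":0.01,"linear":[0.0038,0.0057,-0.0051],"spin":-0.098},{"hand":0.01,"linear":[0.0038,0.0061,-0.0045],"spin":-0.098},{"hand":0.01,"linear":[0.0038,0.0065,-0.0039],"spin":-0.098},{"hand":0.01,"linear":[0.0038,0.0069,-0.0032],"spin":-0.098},{"hand":0.01,"linear":[0.0038,0.0072,-0.0025],"spin":-0.098},{"hand":0.01,"linear":[0.0038,0.0074,-0.0018],"spin":-0.098}
```

>>> play_rows(moves=[{"hand":0.01,"linear":[0.003,0.006,-0.005],"spin":-0.11},{"hand":0.01,"linear":[0.003,0.0065,-0.0045],"spin":-0.11},{"hand":0.01,"linear":[0.003,0.007,-0.004],"spin":-0.11},{"hand":0.01,"linear":[0.003,0.007,-0.003],"spin":-0.11},{"hand":0.01,"linear":[0.003,0.0075,-0.003],"spin":-0.11},{"hand":0.01,"linear":[0,0.0075,-0.002],"spin":-0.07},{"hand":0.01,"linear":[0,0,0],"spin":0}])

```text
time: 6.85
tool_pos: [600.9, -324.8, 113.2]
ee_rot: [0.549, 0.429, 0.577, -0.427]
force: [-0.1, 0.1, -0.4]
width: 17.0
```

```bash
python3 - <<'E'
from h import *
s=ctrl.sense();print(s['time'],s['tool_pos'],np.degrees(yaw(s)),s['force'],s['width'])
plan([603.4,-331.5,60],np.radians(12.3),3)
s,p,d=snap("wrist","w5");np.save("pics/w5s.npy",s,allow_pickle=True)
E
```

```text
6.85 [ 600.91052418 -324.81418603  113.17460725] 15.489247412439086 [-0.14596571  0.05626514 -0.41854173] 16.9640515473026
end [ 603.4 -331.5   60. ] 12.3
{"hand":0.01,"linear":[0.0177,0.0002,0.0024],"spin":0.019},{"hand":0.01,"linear":[0.0177,0.0002,0.0024],"spin":0.019},{"hand":0.01,"linear":[0.0177,0.0003,0.0024],"spin":0.019}
```

View pics/w5.png

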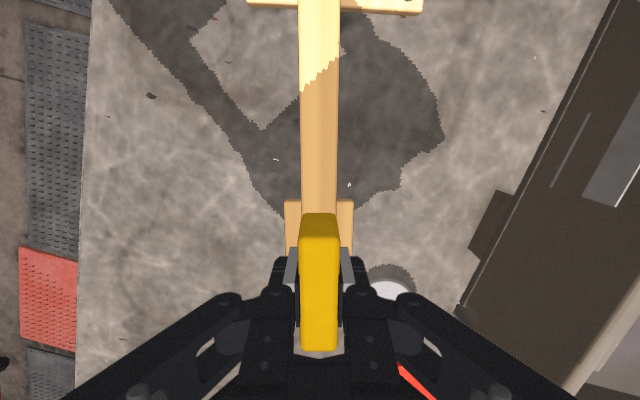

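```bash
python3 - <<'E'
from h import *
s=ctrl.sense();M=rot(s['ee_rot']);print(M.round(4)); print(np.degrees(np.arcsin(M[2,1])),np.degrees(np.arcsin(M[2,2])))
s=np.load("pics/w2s.npy",allow_pickle=True).item();print(rot(s['ee_rot']).round(4))
E
```

```text
[[-0.0309  0.9638  0.265 ]
 [ 0.0257  0.2658 -0.9637]
 [-0.9992 -0.023  -0.033 ]]
-1.3172032082079614 -1.8927638457006846
[[-9.000e-04 -7.830e-02 -9.969e-01]
 [ 3.700e-03 -9.969e-01  7.830e-02]
 [-1.000e+00 -3.600e-03  1.200e-03]]
```

```bash
cat >> h.py <<'E'
m0=np.array([534.8,-24.05,12.]);U=np.array([np.cos(np.radians(102.3)),np.sin(np.radians(102.3)),0]);V=np.array([-U[1],U[0],0])
def jig(p): p=np.asarray(p)-m0;return np.array([p@U,p@V,p[2]]).round(2)
def rep(s=None):
    s=s or ctrl.sense();M=rot(s['ee_rot'])
    f=lambda t:jig(s['tool_pos']+M@np.array(t))
    h=-M[:,2];print("t",s['time'],"tcp",s['tool_pos'].round(1),"noseB",f([24,0,-139]),"noseT",f([0,0,-139]),"origin",f([24,0,1]),"rear",f([24,0,51]))
    print("hd-feed deg",(np.degrees(np.arctan2(h[1],h[0]))-102.3).round(2),"tilt",M[2,1].round(4),M[2,2].round(4),"w",s['width'].round(1),"Ffeed,lat,z",(s['force']@U).round(2),(s['force']@V).round(2),s['force'][2].round(2))
    return s
def go(dx,dy,dz,s=None,dyaw=0):
    "jig-frame shift (mm) -> tool linear (m)"
    M=rot(ctrl.sense()['ee_rot']);print("linear",((dx*U+dy*V+np.array([0,0,dz]))@M/1000).round(4))
E
python3 - <<'E'
from h import *
rep()
E
```

```text
t 6.9 tcp [ 600.6 -324.9  113.2] noseB [-168.48    7.88   81.78] noseT [-169.24    7.29  105.76] origin [-308.2     0.37   77.15] rear [-358.1    -2.31   75.5 ]Traceback (most recent call last):
  File "<stdin>", line 2, in <module>
  File "h.py", line 44, in rep
    print("hd-feed deg",(np.degrees(np.arctan2(h[1],h[0]))-102.3).round(2),"tilt",M[2,1].round(4),M[2,2].round(4),"w",s['width'].round(1),"Ffeed,lat,z",(s['force']@U).round(2),(s['force']@V).round(2),s['force'][2].round(2))
                                                                                                                      ^^^^^^^^^^^^^^^^
AttributeError: 'float' object has no attribute 'round'
```

```bash
sed -i "s/s\['width'\].round(1)/round(float(s['width']),1)/" h.py; python3 - <<'E'
from h import *
rep();go(-5,-1.5,-53)
E
```

```text
t 6.9 tcp [ 600.6 -324.9  113.2] noseB [-168.48    7.88   81.78] noseT [-169.24    7.29  105.76] origin [-308.2     0.37   77.15] rear [-358.1    -2.31   75.5 ]
hd-feed deg 3.07 tilt -0.023 -0.033 w 16.9 Ffeed,lat,z 0.1 0.5 -1.73
linear [0.0528 0.0024 0.0068]
```

>>> play_rows(moves=[{"hand":0.01,"linear":[0.013,0.0006,0.0017],"spin":0.014},{"hand":0.01,"linear":[0.013,0.0006,0.0017],"spin":0.014},{"hand":0.01,"linear":[0.013,0.0006,0.0017],"spin":0.014},{"hand":0.01,"linear":[0.013,0.0006,0.0017],"spin":0.014},{"hand":0.01,"linear":[0,0,0],"spin":0}])

```text
time: 7.52
tool_pos: [601.3, -330.0, 55.1]
ee_rot: [0.533, 0.446, 0.564, -0.446]
force: [-0.1, -1.3, -1.3]
width: 16.5
```

```bash
python3 - <<'E'
from h import *
rep();go(0,0,-19)
E
```

```text
t 7.525 tcp [ 601.3 -330.    55.1] noseB [-173.32   -0.66   23.82] noseT [-174.13   -1.31   47.8 ] origin [-313.23    0.87   19.12] rear [-363.2     1.42   17.44]
hd-feed deg -0.63 tilt -0.0273 -0.0336 w 16.5 Ffeed,lat,z -1.23 0.37 -1.31
linear [0.019  0.0005 0.0006]
```

>>> play_rows(moves=[{"hand":0.01,"linear":[0.007,0.0012,0],"spin":-0.005},{"hand":0.01,"linear":[0.007,0.0012,0],"spin":-0.005},{"hand":0.01,"linear":[0,0,0],"spin":0}])

```text
time: 7.9
tool_pos: [603.7, -329.1, 40.7]
ee_rot: [0.536, 0.443, 0.566, -0.443]
force: [0.5, -0.2, -1.2]
width: 16.9
```

```bash
python3 - <<'E'
from h import *
rep();go(10,0,0)
s,p,d=snap("top","t2");zoom("t2","t2z",180,170,340,290,5)
s,p,d=snap("scene","s2");zoom("s2","s2z",230,150,390,260,5)
E
```

```text
t 7.9 tcp [ 603.7 -329.1   40.7] noseB [-173.06   -1.69    9.34] noseT [-173.85   -2.32   33.31] origin [-312.98   -1.71    4.69] rear [-362.95   -1.72    3.04]
hd-feed deg 0.01 tilt -0.0262 -0.0332 w 16.9 Ffeed,lat,z -0.32 -0.49 -1.23
linear [ 0.0003  0.     -0.01  ]
```

View pics/t2z.png

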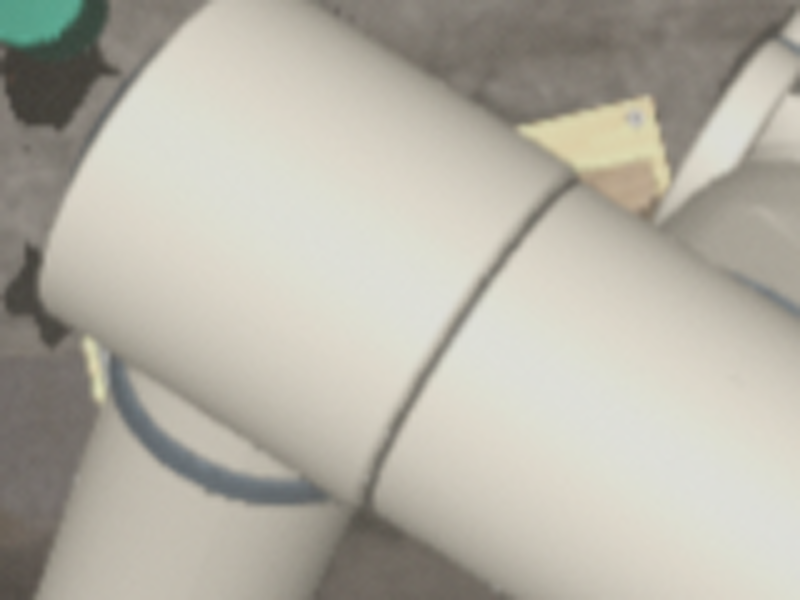

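View pics/s2z.png

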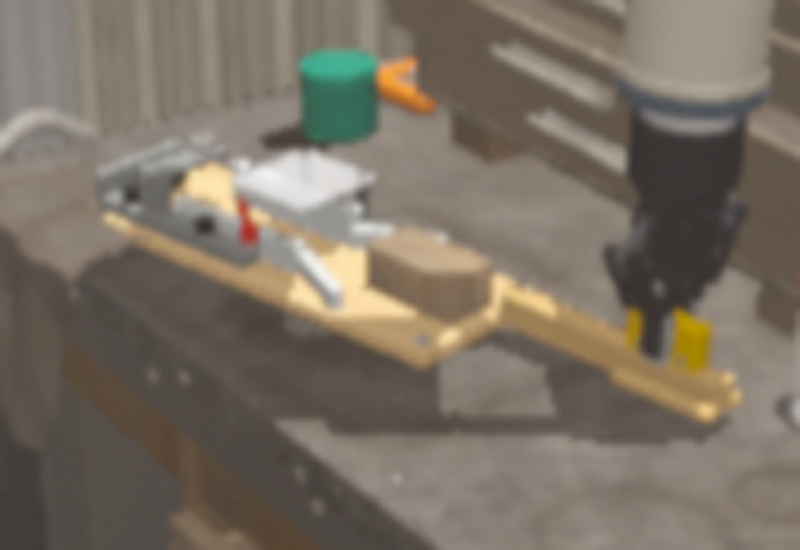

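>>> play_rows(moves=[{"hand":0.01,"linear":[0.0002,0,-0.006],"spin":0},{"hand":0.01,"linear":[0.0002,0,-0.006],"spin":0},{"hand":0.01,"linear":[0.0002,0,-0.006],"spin":0},{"hand":0.01,"linear":[0,0,-0.003],"spin":0},{"hand":0.01,"linear":[0,0,-0.002],"spin":0},{"hand":0.01,"linear":[0,0,-0.002],"spin":0}])

```text
time: 8.75
tool_pos: [598.5, -303.2, 42.4]
ee_rot: [0.536, 0.444, 0.565, -0.443]
force: [0.9, -0.2, -1.2]
width: 16.8
```

```bash
python3 - <<'E'
from h import *
rep()
E
```

```text
t 8.75 tcp [ 598.5 -303.2   42.4] noseB [-146.58   -2.18   10.87] noseT [-147.35   -2.78   34.85] origin [-286.51   -2.2     6.42] rear [-336.49   -2.21    4.83]
hd-feed deg 0.01 tilt -0.0248 -0.0318 w 16.8 Ffeed,lat,z -0.36 -0.83 -1.18
```

>>> play_rows(moves=[{"hand":0.01,"linear":[0.0004,0,-0.002],"spin":0},{"hand":0.01,"linear":[0.0004,0,-0.002],"spin":0},{"hand":0.01,"linear":[0.0006,0,-0.003],"spin":0},{"hand":0.01,"linear":[0.0006,0,-0.003],"spin":0},{"hand":0.01,"linear":[0.0006,0,-0.003],"spin":0}])

```text
time: 9.38
tool_pos: [595.7, -290.1, 40.2]
ee_rot: [0.537, 0.444, 0.565, -0.443]
force: [-0.1, -0.6, -1.0]
width: 16.8
```

```bash
python3 - <<'E'
from h import *
rep()
s,p,d=snap("wrist","w6");zoom("w6","w6z",160,0,480,240,2.5)
E
```

```text
t 9.375 tcp [ 595.7 -290.1   40.2] noseB [-133.23   -2.29    8.55] noseT [-133.98   -2.87   32.53] origin [-273.16   -2.25    4.19] rear [-323.14   -2.24    2.63]
hd-feed deg -0.01 tilt -0.0243 -0.0311 w 16.8 Ffeed,lat,z -0.56 0.19 -1.0
```

View pics/w6z.png

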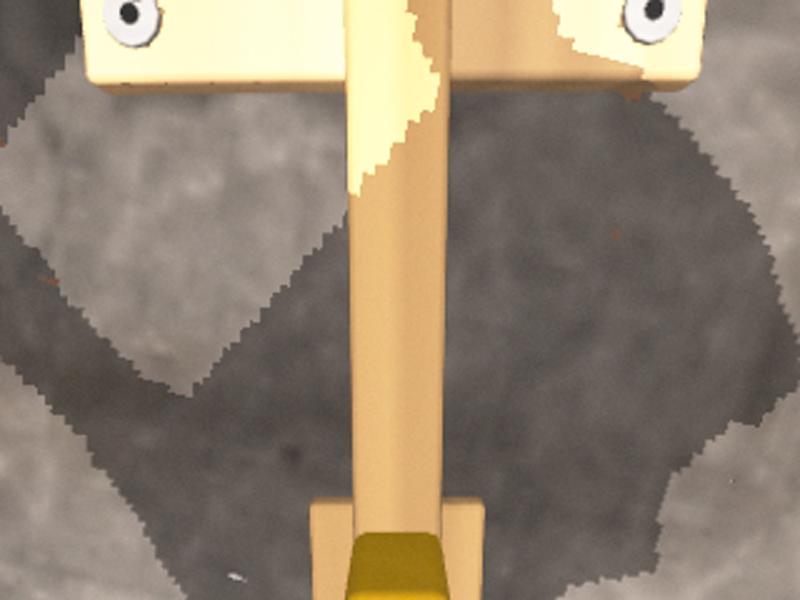

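>>> play_rows(moves=[{"hand":0.01,"linear":[0.0001,0,-0.004],"spin":0},{"hand":0.01,"linear":[0.0002,-0.0001,-0.004],"spin":0},{"hand":0.01,"linear":[0.0001,0,-0.004],"spin":0},{"hand":0.01,"linear":[0.0002,-0.0001,-0.004],"spin":0},{"hand":0.01,"linear":[0.0001,0,-0.004],"spin":0},{"hand":0.01,"linear":[0.0002,-0.0001,-0.004],"spin":0},{"hand":0.01,"linear":[0.0001,0,-0.004],"spin":0},{"hand":0.01,"linear":[0.0002,-0.0001,-0.004],"spin":0}])

```text
time: 10.42
tool_pos: [587.9, -256.3, 40.0]
ee_rot: [0.537, 0.444, 0.565, -0.443]
force: [-0.3, -1.4, -0.6]
width: 17.0
```

```bash
python3 - <<'E'
from h import *
rep()
s,p,d=snap("scene","s3");zoom("s3","s3z",230,150,390,260,5)
E
```

```text
t 10.425 tcp [ 587.9 -256.3   40. ] noseB [-98.56  -1.78   8.37] noseT [-99.31  -2.37  32.35] origin [-238.49   -1.79    3.98] rear [-288.46   -1.79    2.42]
hd-feed deg 0.0 tilt -0.0245 -0.0314 w 17.0 Ffeed,lat,z -1.26 0.58 -0.58
```

View pics/s3z.png

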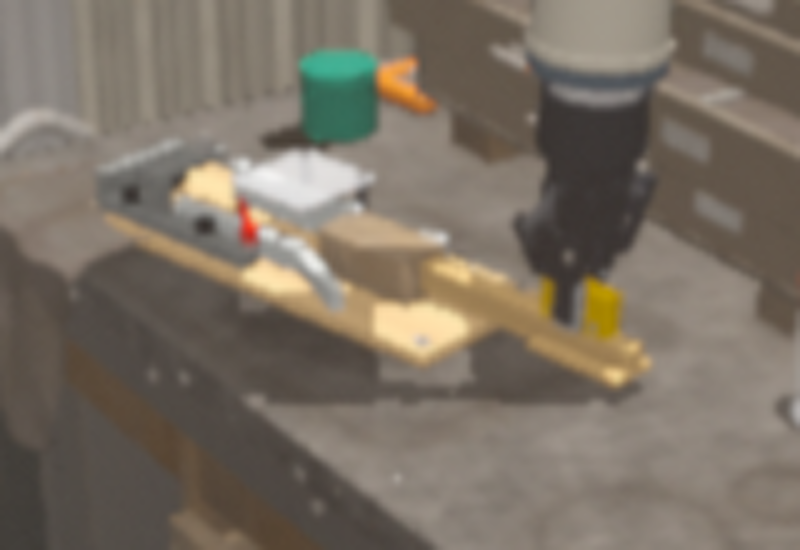

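>>> play_rows(moves=[{"hand":0.01,"linear":[0.0001,0,-0.003],"spin":0},{"hand":0.01,"linear":[0.0001,0,-0.003],"spin":0},{"hand":0.01,"linear":[0.0001,0,-0.003],"spin":0},{"hand":0.01,"linear":[0.0001,0,-0.003],"spin":0}])

```text
time: 10.98
tool_pos: [585.0, -243.5, 39.9]
ee_rot: [0.536, 0.444, 0.565, -0.443]
force: [0.4, -1.1, -1.7]
width: 16.9
```

```bash
python3 - <<'E'
from h import *
rep()
s,p,d=snap("wrist","w7");zoom("w7","w7z",160,0,480,240,2.5)
E
```

```text
t 10.975 tcp [ 585.  -243.5   39.9] noseB [-85.37  -1.68   8.33] noseT [-86.13  -2.27  32.31] origin [-225.3    -1.69    3.9 ] rear [-275.28   -1.69    2.32]
hd-feed deg 0.0 tilt -0.0246 -0.0316 w 16.9 Ffeed,lat,z -1.19 -0.15 -1.72
```

View pics/w7z.png

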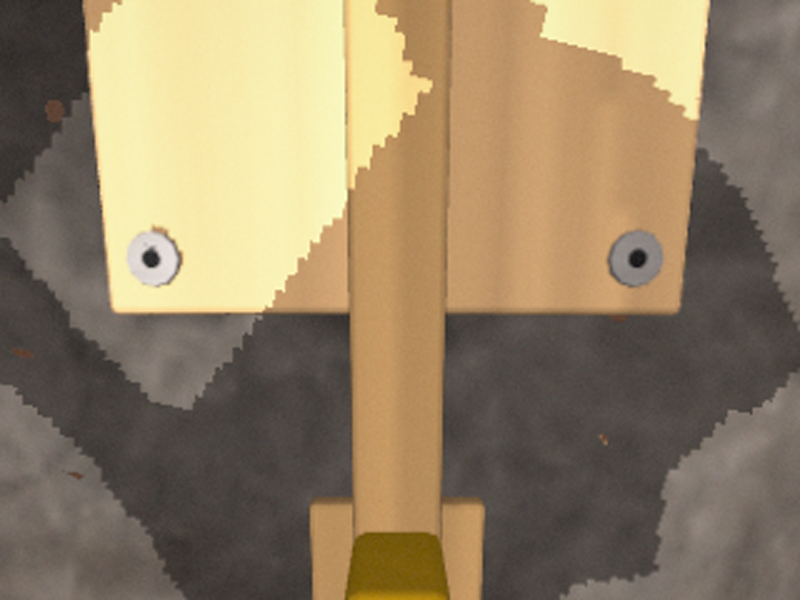

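>>> play_rows(moves=[{"hand":0.01,"linear":[0.0001,0,-0.0035],"spin":0},{"hand":0.01,"linear":[0.0001,0,-0.0035],"spin":0},{"hand":0.01,"linear":[0.0001,0,-0.0035],"spin":0},{"hand":0.01,"linear":[0.0001,0,-0.0035],"spin":0},{"hand":0.01,"linear":[0.0001,0,-0.0035],"spin":0},{"hand":0.01,"linear":[0.0001,0,-0.0035],"spin":0},{"hand":0.01,"linear":[0.0001,0,-0.0035],"spin":0}])

```text
time: 11.9
tool_pos: [579.3, -217.5, 39.9]
ee_rot: [0.536, 0.444, 0.565, -0.443]
force: [0.3, 0.2, -1.8]
width: 16.7
```

```bash
python3 - <<'E'
from h import *
rep()
s,p,d=snap("scene","s4");zoom("s4","s4z",230,150,390,260,5)
E
```

```text
t 11.9 tcp [ 579.3 -217.5   39.9] noseB [-58.81  -1.62   8.39] noseT [-59.57  -2.21  32.37] origin [-198.74   -1.63    3.93] rear [-248.71   -1.64    2.34]
hd-feed deg 0.01 tilt -0.0248 -0.0318 w 16.7 Ffeed,lat,z 0.1 -0.35 -1.84
```

View pics/s4z.png

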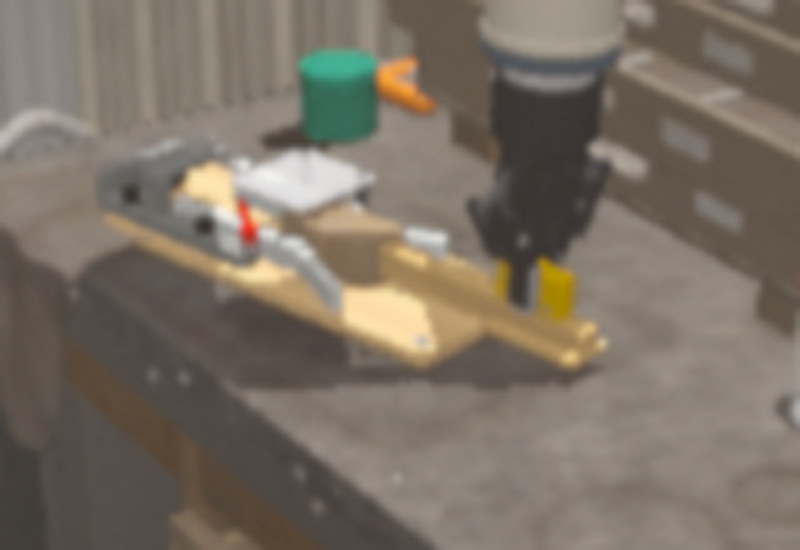

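>>> play_rows(moves=[{"hand":0.01,"linear":[0.0001,0,-0.004],"spin":0},{"hand":0.01,"linear":[0.0001,0,-0.004],"spin":0},{"hand":0.01,"linear":[0.0001,0,-0.004],"spin":0},{"hand":0.01,"linear":[0.0001,0,-0.004],"spin":0},{"hand":0.01,"linear":[0.0001,0,-0.004],"spin":0},{"hand":0.01,"linear":[0.0001,0,-0.004],"spin":0},{"hand":0.01,"linear":[0.0001,0,-0.004],"spin":0},{"hand":0.01,"linear":[0.0001,0,-0.003],"spin":0}])

```text
time: 12.95
tool_pos: [572.2, -184.8, 40.2]
ee_rot: [0.536, 0.444, 0.565, -0.443]
force: [-0.3, 0.0, -1.1]
width: 17.1
```

```bash
python3 - <<'E'
from h import *
rep()
E
```

```text
t 12.95 tcp [ 572.2 -184.8   40.2] noseB [-25.3   -1.66   8.66] noseT [-26.07  -2.25  32.64] origin [-165.23   -1.69    4.19] rear [-215.2    -1.69    2.59]
hd-feed deg 0.01 tilt -0.0247 -0.0319 w 17.1 Ffeed,lat,z 0.08 0.26 -1.09
```

Front of the block at about x = 65, near the catch. Slower now.

>>> play_rows(moves=[{"hand":0.01,"linear":[0.0001,0,-0.002],"spin":0},{"hand":0.01,"linear":[0.0001,0,-0.002],"spin":0},{"hand":0.01,"linear":[0.0001,0,-0.002],"spin":0},{"hand":0.01,"linear":[0.0001,0,-0.002],"spin":0}])

```text
time: 13.45
tool_pos: [570.6, -176.7, 40.2]
ee_rot: [0.537, 0.444, 0.565, -0.443]
force: [1.5, -2.4, -0.7]
width: 16.6
```

>>> play_rows(moves=[{"hand":0.01,"linear":[0.0001,0,-0.002],"spin":0},{"hand":0.01,"linear":[0.0001,0,-0.002],"spin":0}])

```text
time: 13.7
tool_pos: [569.9, -172.7, 40.2]
ee_rot: [0.537, 0.444, 0.564, -0.443]
force: [0.5, -1.7, 0.3]
width: 16.6
```

>>> play_rows(moves=[{"hand":0.01,"linear":[0.0001,0,-0.002],"spin":0},{"hand":0.01,"linear":[0.0001,0,-0.002],"spin":0}])

```text
time: 13.95
tool_pos: [569.2, -168.8, 40.2]
ee_rot: [0.537, 0.444, 0.564, -0.443]
force: [1.2, -2.8, 0.9]
width: 16.8
```

>>> play_rows(moves=[{"hand":0.01,"linear":[0.0001,0,-0.002],"spin":0},{"hand":0.01,"linear":[0.0001,0,-0.002],"spin":0}])

```text
time: 14.2
tool_pos: [568.3, -164.6, 40.2]
ee_rot: [0.537, 0.444, 0.564, -0.443]
force: [0.7, -1.7, 0.3]
width: 16.9
```

```bash
python3 - <<'E'
from h import *
rep()
E
```

```text
t 14.2 tcp [ 568.3 -164.6   40.2] noseB [-4.82 -2.22  8.44] noseT [-5.55 -2.79 32.42] origin [-144.75   -2.22    4.17] rear [-194.73   -2.22    2.64]
hd-feed deg -0.0 tilt -0.0234 -0.0305 w 16.9 Ffeed,lat,z -1.77 -0.28 0.29
```

```bash
python3 - <<'E'
from h import *
s,p,d=snap("scene","s5");zoom("s5","s5z",245,165,345,235,8)
E
```

```text
(no output)
```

View pics/s5z.png

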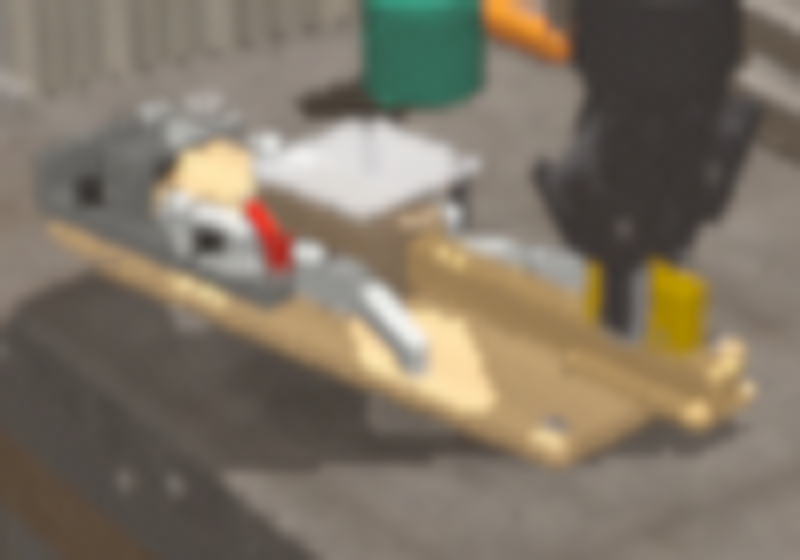

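>>> play_rows(moves=[{"hand":0.01,"linear":[0.0001,-0.0001,-0.002],"spin":0},{"hand":0.01,"linear":[0.0001,-0.0001,-0.002],"spin":0},{"hand":0.01,"linear":[0.0001,0,-0.0025],"spin":0},{"hand":0.01,"linear":[0.0001,0,-0.0025],"spin":0},{"hand":0.01,"linear":[0.0001,0,-0.0025],"spin":0},{"hand":0.01,"linear":[0.0001,0,-0.0025],"spin":0}])

```text
time: 15.0
tool_pos: [564.8, -149.9, 40.0]
ee_rot: [0.537, 0.444, 0.564, -0.443]
force: [1.1, -2.7, 1.0]
width: 16.5
```

>>> play_rows(moves=[{"hand":0.01,"linear":[0.0001,-0.0001,-0.0025],"spin":0},{"hand":0.01,"linear":[0.0001,-0.0001,-0.0025],"spin":0},{"hand":0.01,"linear":[0.0001,0,-0.0025],"spin":0},{"hand":0.01,"linear":[0.0001,0,-0.0025],"spin":0},{"hand":0.01,"linear":[0.0001,0,-0.0025],"spin":0},{"hand":0.01,"linear":[0.0001,0,-0.0025],"spin":0}])

```text
time: 15.75
tool_pos: [561.3, -134.2, 39.9]
ee_rot: [0.537, 0.444, 0.564, -0.443]
force: [1.0, -3.0, 0.6]
width: 16.5
```

```bash
python3 - <<'E'
from h import *
rep()
E
```

```text
t 15.75 tcp [ 561.3 -134.2   39.9] noseB [26.43 -1.92  8.21] noseT [25.69 -2.47 32.19] origin [-113.51   -1.9     3.93] rear [-163.48   -1.9     2.4 ]
hd-feed deg -0.01 tilt -0.0231 -0.0306 w 16.5 Ffeed,lat,z -3.12 -0.39 0.61
```

>>> play_rows(moves=[{"hand":0.01,"linear":[0.0001,0,-0.0025],"spin":0},{"hand":0.01,"linear":[0.0001,0,-0.0025],"spin":0},{"hand":0.01,"linear":[0.0001,0,-0.0025],"spin":0},{"hand":0.01,"linear":[0,0,-0.0025],"spin":0},{"hand":0.01,"linear":[0,0,-0.0025],"spin":0},{"hand":0.01,"linear":[0,0,-0.0025],"spin":0}])

```text
time: 16.5
tool_pos: [557.8, -118.4, 40.0]
ee_rot: [0.537, 0.444, 0.564, -0.443]
force: [1.6, -1.7, -0.5]
width: 16.6
```

>>> play_rows(moves=[{"hand":0.01,"linear":[0.0001,0,-0.002],"spin":0},{"hand":0.01,"linear":[0.0001,0,-0.002],"spin":0},{"hand":0.01,"linear":[0.0001,0,-0.002],"spin":0},{"hand":0.01,"linear":[0,0,-0.002],"spin":0},{"hand":0.01,"linear":[0,0,-0.002],"spin":0}])

```text
time: 17.12
tool_pos: [555.4, -107.8, 39.9]
ee_rot: [0.537, 0.444, 0.564, -0.443]
force: [1.1, -1.3, -1.6]
width: 16.5
```

```bash
python3 - <<'E'
from h import *
rep()
s,p,d=snap("scene","s6");zoom("s6","s6z",245,165,345,235,8)
E
```

```text
t 17.125 tcp [ 555.4 -107.8   39.9] noseB [53.47 -1.75  8.26] noseT [52.72 -2.31 32.25] origin [-86.47  -1.73   3.93] rear [-136.44   -1.73    2.39]
hd-feed deg -0.01 tilt -0.0235 -0.0309 w 16.5 Ffeed,lat,z -1.53 -0.77 -1.6
```

View pics/s6z.png

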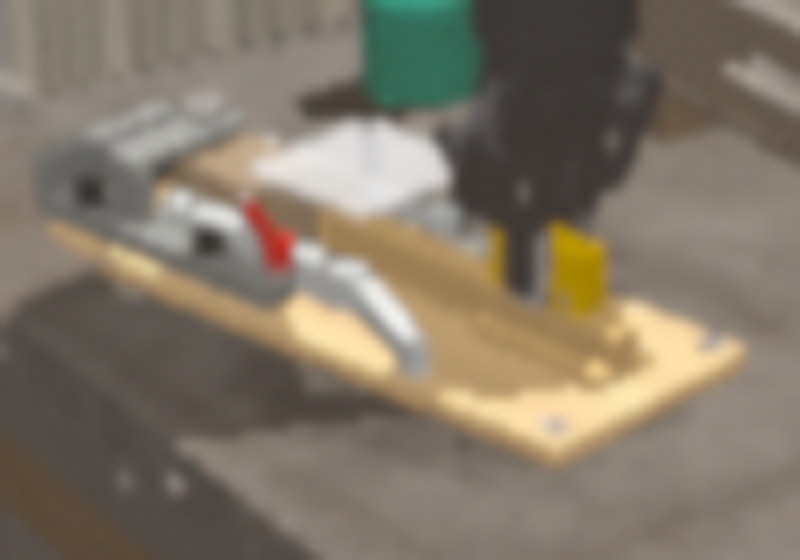

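Catch still held open, nose at x ≈ 53. Next: smaller steps, force checked each call.

>>> play_rows(moves=[{"hand":0.01,"linear":[0.0001,0,-0.002],"spin":0},{"hand":0.01,"linear":[0.0001,0,-0.002],"spin":0},{"hand":0.01,"linear":[0.0001,0,-0.002],"spin":0},{"hand":0.01,"linear":[0,0,-0.002],"spin":0}])

```text
time: 17.68
tool_pos: [553.5, -99.3, 39.9]
ee_rot: [0.537, 0.444, 0.564, -0.443]
force: [0.8, -0.6, -0.3]
width: 16.9
```

>>> play_rows(moves=[{"hand":0.01,"linear":[0.0001,0,-0.002],"spin":0},{"hand":0.01,"linear":[0.0001,0,-0.002],"spin":0},{"hand":0.01,"linear":[0.0001,0,-0.0015],"spin":0}])

```text
time: 18.05
tool_pos: [552.3, -93.5, 39.8]
ee_rot: [0.537, 0.444, 0.564, -0.443]
force: [1.8, -1.4, -0.1]
width: 16.7
```

```bash
python3 - <<'E'
from h import *
rep()
E
```

```text
t 18.05 tcp [552.3 -93.5  39.8] noseB [68.12 -1.74  8.11] noseT [67.37 -2.3  32.09] origin [-71.82  -1.72   3.77] rear [-121.79   -1.72    2.22]
hd-feed deg -0.01 tilt -0.0235 -0.031 w 16.7 Ffeed,lat,z -1.77 -1.42 -0.06
```

>>> play_rows(moves=[{"hand":0.01,"linear":[0.0001,0,-0.0015],"spin":0},{"hand":0.01,"linear":[0.0001,0,-0.0015],"spin":0},{"hand":0.01,"linear":[0,0,-0.0015],"spin":0}])

```text
time: 18.42
tool_pos: [551.4, -88.9, 39.8]
ee_rot: [0.537, 0.444, 0.564, -0.443]
force: [0.6, -1.5, -0.4]
width: 16.8
```

>>> play_rows(moves=[{"hand":0.01,"linear":[0.0001,0,-0.0015],"spin":0},{"hand":0.01,"linear":[0,0,-0.0015],"spin":0}])

```text
time: 18.68
tool_pos: [550.7, -85.7, 39.8]
ee_rot: [0.537, 0.444, 0.564, -0.443]
force: [0.4, -1.4, -0.3]
width: 16.8
```

```bash
python3 - <<'E'
from h import *
rep()
s,p,d=snap("scene","s7");zoom("s7","s7z",245,165,345,235,8)
E
```

```text
t 18.675 tcp [550.7 -85.7  39.8] noseB [76.02 -1.83  8.1 ] noseT [75.28 -2.39 32.08] origin [-63.92  -1.81   3.78] rear [-113.89   -1.8     2.23]
hd-feed deg -0.01 tilt -0.0233 -0.0309 w 16.8 Ffeed,lat,z -1.47 -0.11 -0.31
```

View pics/s7z.png

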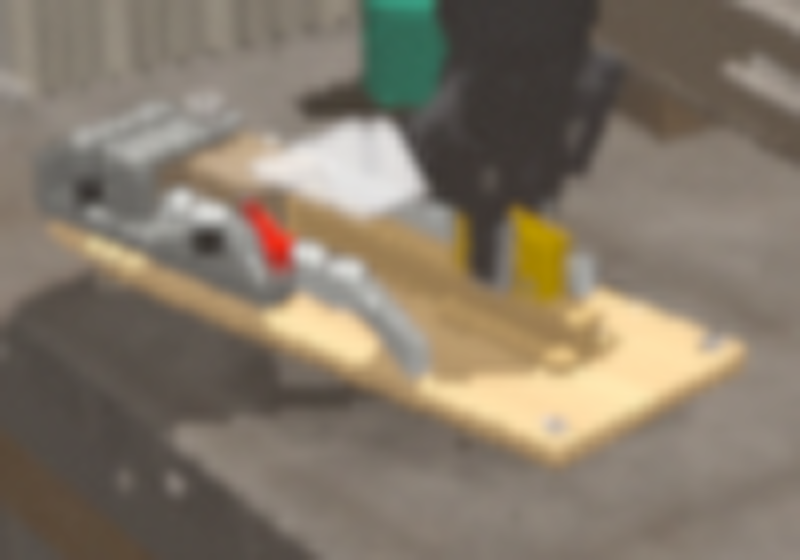

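>>> play_rows(moves=[{"hand":0.01,"linear":[0,0,-0.001],"spin":0},{"hand":0.01,"linear":[0.0001,0,-0.001],"spin":0}])

```text
time: 18.98
tool_pos: [550.1, -83.5, 39.7]
ee_rot: [0.537, 0.444, 0.564, -0.443]
force: [1.8, -1.8, -0.7]
width: 17.2
```

>>> play_rows(moves=[{"hand":0.01,"linear":[0,0,-0.001],"spin":0},{"hand":0.01,"linear":[0,0,-0.001],"spin":0}])

```text
time: 19.23
tool_pos: [549.6, -81.5, 39.8]
ee_rot: [0.537, 0.444, 0.564, -0.443]
force: [1.0, -1.2, -0.8]
width: 16.2
```

>>> play_rows(moves=[{"hand":0.01,"linear":[0.0001,0,-0.001],"spin":0},{"hand":0.01,"linear":[0,0,-0.001],"spin":0}])

```text
time: 19.48
tool_pos: [549.3, -79.5, 39.8]
ee_rot: [0.537, 0.444, 0.564, -0.443]
force: [1.2, -4.8, -0.3]
width: 16.8
```

```bash
python3 - <<'E'
from h import *
rep()
E
```

```text
t 19.475 tcp [549.3 -79.5  39.8] noseB [82.38 -1.8   8.07] noseT [81.64 -2.36 32.05] origin [-57.56  -1.8    3.78] rear [-107.53   -1.8     2.25]
hd-feed deg -0.0 tilt -0.0233 -0.0306 w 16.8 Ffeed,lat,z -5.0 -0.18 -0.28
```

>>> play_rows(moves=[{"hand":0.01,"linear":[0.0001,0,-0.001],"spin":0},{"hand":0.01,"linear":[0,0,-0.001],"spin":0}])

```text
time: 19.73
tool_pos: [549.4, -78.3, 40.0]
ee_rot: [0.538, 0.443, 0.564, -0.443]
force: [0.8, -7.6, 0.6]
width: 17.0
```

>>> play_rows(moves=[{"hand":0.01,"linear":[0,0,-0.001],"spin":0},{"hand":0.01,"linear":[0,0,-0.001],"spin":0}])

```text
time: 19.98
tool_pos: [549.5, -77.5, 40.4]
ee_rot: [0.539, 0.443, 0.563, -0.443]
force: [0.5, -9.8, 1.5]
width: 16.7
```

```bash
python3 - <<'E'
from h import *
rep()
s,p,d=snap("scene","s8");zoom("s8","s8z",245,165,345,235,8)
E
```

```text
t 19.975 tcp [549.5 -77.5  40.4] noseB [84.22 -2.22  8.14] noseT [83.58 -2.74 32.12] origin [-55.73  -2.42   4.37] rear [-105.71   -2.49    3.03]
hd-feed deg 0.08 tilt -0.0218 -0.0269 w 16.7 Ffeed,lat,z -9.71 1.58 1.51
```

View pics/s8z.png

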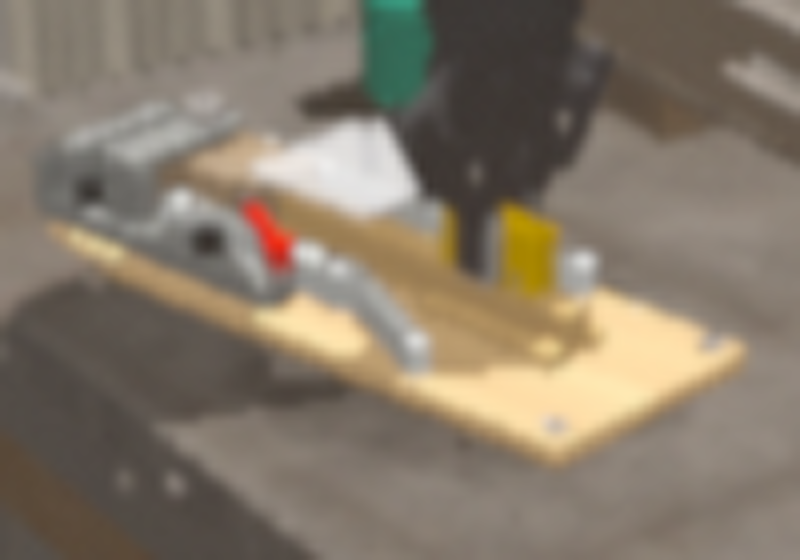

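```bash
cat >> h.py <<'E'
def cmp(names,dst,box=(268,184,288,204),f=12):
    x0,y0,x1,y1=box;cv2.imwrite(f"pics/{dst}.png",np.hstack([cv2.resize(cv2.imread(f"pics/{n}.png")[y0:y1,x0:x1],None,fx=f,fy=f,interpolation=cv2.INTER_CUBIC) for n in names]))
    for n in names:
        a=cv2.imread(f"pics/{n}.png")[y0:y1,x0:x1].astype(int);b,g,r=a[...,0],a[...,1],a[...,2];w=np.clip(r-np.maximum(b,g)-40,0,200).astype(float)
        ys,xs=np.mgrid[:a.shape[0],:a.shape[1]];W=w.sum();cx=(w*xs).sum()/W;cy=(w*ys).sum()/W
        print(n,W.round(),(cx+x0).round(2),(cy+y0).round(2),np.degrees(.5*np.arctan2(2*(w*(xs-cx)*(ys-cy)).sum(),(w*((xs-cx)**2-(ys-cy)**2)).sum())).round(1))
E
python3 - <<'E'
from h import *
cmp(["s3","s5","s6","s8"],"c1")
E
```

```text
s3 1661.0 279.11 194.59 76.6
s5 2017.0 278.08 193.49 61.4
s6 1568.0 278.59 194.28 58.7
s8 2695.0 278.31 193.84 58.0
```

View pics/c1.png

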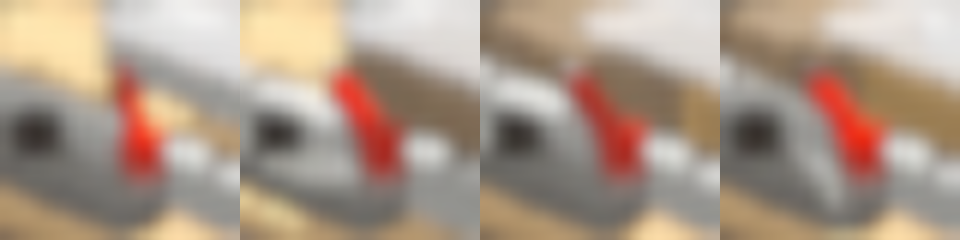

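>>> play_rows(moves=[{"hand":0.01,"linear":[0.0003,-0.0002,-0.0013],"spin":0},{"hand":0.01,"linear":[0.0003,-0.0002,-0.0013],"spin":0}])

```text
time: 20.27
tool_pos: [549.4, -76.7, 40.4]
ee_rot: [0.54, 0.442, 0.562, -0.443]
force: [1.6, -11.5, 2.9]
width: 16.8
```

```bash
python3 - <<'E'
from h import *
rep()
s,p,d=snap("scene","s9");cmp(["s9"],"c2")
E
```

```text
t 20.275 tcp [549.4 -76.7  40.4] noseB [85.01 -2.26  7.72] noseT [84.44 -2.75 31.71] origin [-54.95  -2.59   4.38] rear [-104.93   -2.71    3.18]
hd-feed deg 0.14 tilt -0.0204 -0.0239 w 16.8 Ffeed,lat,z -11.57 0.86 2.86
s9 2645.0 278.36 193.89 58.5
```

>>> play_rows(moves=[{"hand":0.01,"linear":[0.0002,0,-0.0015],"spin":0},{"hand":0.01,"linear":[0.0002,0,-0.0015],"spin":0}])

```text
time: 20.58
tool_pos: [549.8, -75.9, 40.8]
ee_rot: [0.542, 0.442, 0.561, -0.443]
force: [-0.6, -15.6, 3.7]
width: 16.8
```

```bash
python3 - <<'E'
from h import *
rep()
s,p,d=snap("scene","s10");cmp(["s10"],"c2")
E
```

```text
t 20.575 tcp [549.8 -75.9  40.8] noseB [85.6  -2.69  7.62] noseT [85.12 -3.14 31.61] origin [-54.37  -3.21   4.82] rear [-104.36   -3.39    3.82]
hd-feed deg 0.21 tilt -0.0187 -0.02 w 16.8 Ffeed,lat,z -15.1 3.93 3.74
s10 2639.0 278.37 193.91 58.7
```

```bash
python3 - <<'E'
from h import *
s=np.load("pics/w1s.npy",allow_pickle=True).item()
def tri(a,b):
    p,d=ray("wrist",[a],s);q,e=ray("top",[b]);d=d[0]/np.linalg.norm(d);e=e[0]/np.linalg.norm(e)
    t=np.linalg.lstsq(np.c_[d,-e],q-p,rcond=None)[0];x=p+t[0]*d;y=q+t[1]*e;print(jig((x+y)/2),np.linalg.norm(x-y))
tri((168.8,85.2),(209.6,234)) 
tri((183,93.5),(180+212/5.5,180+268/5.5)) # bush
z=np.load("pics/top0.npy");w=np.load("pics/w1.npy")
c,Rm,P=campose("wrist",s)
for uv in[(165,86),(168,86),(171,84),(183,93),(180,110),(140,90)]:
    p,d=ray("wrist",[uv],s);zz=w[uv[1],uv[0]];print(uv,jig(p+d[0]*zz))
E
```

```text
[1.7482e+02 1.1000e-01 1.7190e+01] 2.823608605109949
[134.05  -1.31  69.89] 1.7891407195356017
(165, 86) [173.96   0.29  30.35]
(168, 86) [171.26  -0.68  28.69]
(171, 84) [172.03  -3.39  20.38]
(183, 93) [140.88  -1.02  55.67]
(180, 110) [142.24  18.91  51.93]
(140, 90) [199.68  13.61  35.35]
```

>>> play_rows(moves=[{"hand":0.01,"linear":[0,0,0.002],"spin":0},{"hand":0.01,"linear":[0,0,0.003],"spin":0},{"hand":0.01,"linear":[0,0,0.003],"spin":0},{"hand":0.01,"linear":[0,0,0],"spin":0}])

```text
time: 21.12
tool_pos: [550.7, -83.5, 40.4]
ee_rot: [0.541, 0.441, 0.562, -0.443]
force: [-0.3, -0.2, -1.5]
width: 16.8
```

```bash
python3 - <<'E'
from h import *
rep()
s,p,d=snap("scene","s11");cmp(["s11"],"c2");zoom("s11","s11z",245,165,345,235,8)
s,p,d=snap("wrist","w8")
E
```

```text
t 21.125 tcp [550.7 -83.5  40.4] noseB [77.95 -1.88  7.33] noseT [77.44 -2.37 31.32] origin [-62.02  -2.41   4.36] rear [-112.01   -2.6     3.3 ]
hd-feed deg 0.22 tilt -0.0203 -0.0212 w 16.8 Ffeed,lat,z -0.18 0.3 -1.54
s11 2645.0 278.46 193.97 60.1
```

View pics/w8.png

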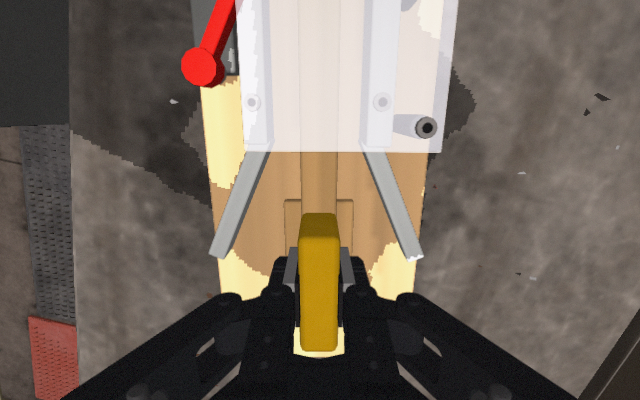

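View pics/s11z.png

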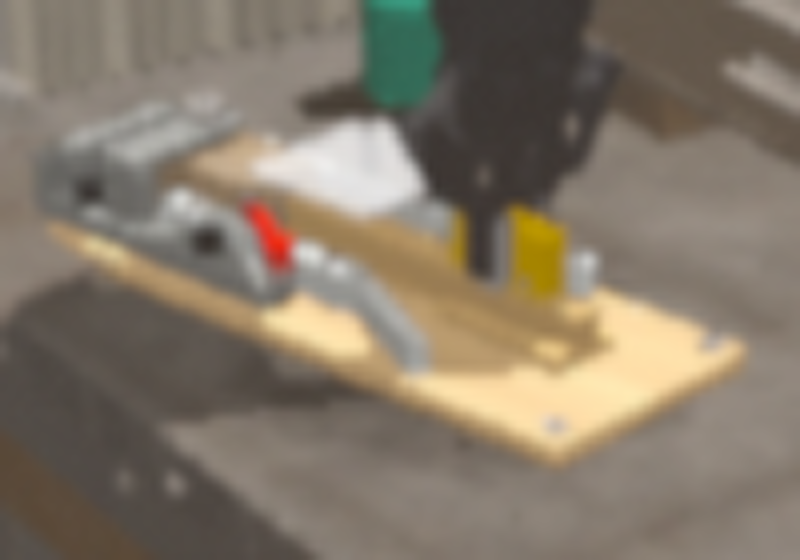

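>>> play_rows(moves=[{"hand":0.01,"linear":[-0.004,0,0],"spin":0},{"hand":0.01,"linear":[-0.005,0,0],"spin":0},{"hand":0.01,"linear":[0,0,-0.001],"spin":0},{"hand":0.01,"linear":[0,0,-0.001],"spin":0}])

```text
time: 21.72
tool_pos: [550.5, -81.3, 50.3]
ee_rot: [0.541, 0.441, 0.562, -0.443]
force: [0.0, -0.5, -1.5]
width: 16.9
```

>>> play_rows(moves=[{"hand":0.01,"linear":[0,0,-0.001],"spin":0},{"hand":0.01,"linear":[0,0,-0.001],"spin":0}])

```text
time: 21.98
tool_pos: [549.9, -79.1, 50.2]
ee_rot: [0.541, 0.441, 0.562, -0.443]
force: [-0.2, -0.2, -1.7]
width: 16.8
```

```bash
python3 - <<'E'
from h import *
rep()
s,p,d=snap("scene","s12");cmp(["s12"],"c2")
E
```

```text
t 21.975 tcp [549.9 -79.1  50.2] noseB [82.47 -2.   17.22] noseT [81.96 -2.49 41.21] origin [-57.5   -2.57  14.24] rear [-107.49   -2.78   13.17]
hd-feed deg 0.23 tilt -0.0203 -0.0213 w 16.8 Ffeed,lat,z -0.11 0.22 -1.72
s12 2714.0 278.42 193.89 59.8
```

>>> play_rows(moves=[{"hand":0.01,"linear":[0,0,-0.001],"spin":0},{"hand":0.01,"linear":[0,0,-0.001],"spin":0}])

```text
time: 22.28
tool_pos: [549.4, -76.9, 50.2]
ee_rot: [0.541, 0.441, 0.562, -0.443]
force: [0.3, -0.1, -1.2]
width: 16.6
```

```bash
python3 - <<'E'
from h import *
rep()
s,p,d=snap("scene","s13");cmp(["s13"],"c2")
E
```

```text
t 22.275 tcp [549.4 -76.9  50.2] noseB [84.71 -1.92 17.18] noseT [84.19 -2.41 41.17] origin [-55.26  -2.49  14.18] rear [-105.25   -2.69   13.11]
hd-feed deg 0.23 tilt -0.0205 -0.0214 w 16.6 Ffeed,lat,z -0.2 -0.29 -1.18
s13 2721.0 278.42 193.91 59.7
```

>>> play_rows(moves=[{"hand":0.01,"linear":[0,0,-0.001],"spin":0},{"hand":0.01,"linear":[0,0,-0.001],"spin":0}])

```text
time: 22.58
tool_pos: [549.7, -76.0, 50.5]
ee_rot: [0.542, 0.441, 0.561, -0.443]
force: [0.6, -10.7, 1.5]
width: 17.3
```

```bash
python3 - <<'E'
from h import *
rep()
s,p,d=snap("scene","s14");cmp(["s3","s8","s11","s14"],"c3")
E
```

```text
t 22.575 tcp [549.7 -76.   50.5] noseB [85.53 -2.37 17.23] noseT [85.07 -2.84 41.22] origin [-54.44  -3.05  14.54] rear [-104.43   -3.29   13.58]
hd-feed deg 0.28 tilt -0.0193 -0.0192 w 17.3 Ffeed,lat,z -10.58 1.74 1.48
s3 1661.0 279.11 194.59 76.6
s8 2695.0 278.31 193.84 58.0
s11 2645.0 278.46 193.97 60.1
s14 2688.0 278.43 193.92 59.7
```

View pics/c3.png

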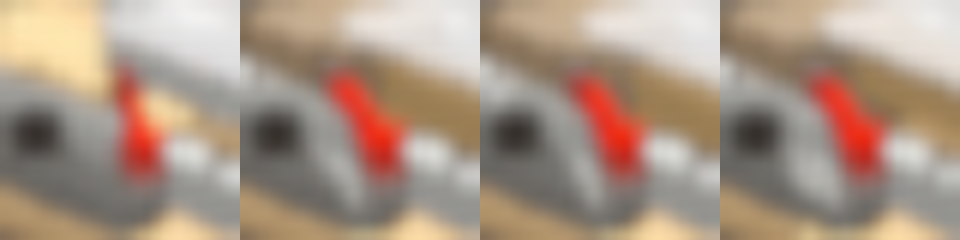

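>>> play_rows(moves=[{"hand":0.01,"linear":[0.0002,-0.0003,-0.0013],"spin":0}])

```text
time: 22.75
tool_pos: [549.8, -75.8, 50.7]
ee_rot: [0.543, 0.441, 0.561, -0.443]
force: [-0.1, -11.8, 1.7]
width: 17.2
```

```bash
python3 - <<'E'
from h import *
rep()
s,p,d=snap("scene","s15");cmp(["s15"],"c2")
rep()
E
```

```text
t 22.75 tcp [549.8 -75.8  50.7] noseB [85.61 -2.45 17.14] noseT [85.2  -2.89 41.13] origin [-54.37  -3.19  14.73] rear [-104.36   -3.46   13.87]
hd-feed deg 0.31 tilt -0.0183 -0.0172 w 17.2 Ffeed,lat,z -11.55 2.57 1.75
s15 2801.0 278.33 193.76 59.1
t 22.8 tcp [549.8 -75.8  50.8] noseB [85.63 -2.47 17.15] noseT [85.23 -2.91 41.14] origin [-54.35  -3.23  14.76] rear [-104.34   -3.5    13.91]
hd-feed deg 0.31 tilt -0.0182 -0.017 w 16.9 Ffeed,lat,z -9.75 2.43 1.41
```

```bash
python3 - <<'E'
from h import *
p=np.array([35.5,50.5])
for th in(0,.05,.1,.15):
    d=np.array([44,-37.]);c,s=np.cos(th),np.sin(th);t=p+[c*d[0]-s*d[1],s*d[0]+c*d[1]]
    for z in(29,):
        a=proj("scene",[m0+p[0]*U+p[1]*V+[0,0,z],m0+t[0]*U+t[1]*V+[0,0,z]])
        print(th,t.round(1),a.round(1).tolist(),np.degrees(np.arctan2(*(a[1]-a[0])[::-1])).round(1)+180)
s=ctrl.sense();print(s['joint_positions'].round(2))
cmp(["scene0","s2","s3","s4","s5","s6"],"c4")
E
```

```text
0 [79.5 13.5] [[279.2, 196.6], [278.4, 190.3]] 82.5
0.05 [81.3 15.7] [[279.2, 196.6], [277.6, 190.4]] 75.8
0.1 [83.  18.1] [[279.2, 196.6], [276.9, 190.4]] 69.4
0.15 [84.5 20.5] [[279.2, 196.6], [276.2, 190.5]] 63.3
[-0.25  0.64  1.68  0.01  0.85 -0.48]
scene0 1748.0 279.05 194.34 75.7
s2 1046.0 279.05 194.8 76.9
s3 1661.0 279.11 194.59 76.6
s4 1776.0 279.05 194.36 75.9
s5 2017.0 278.08 193.49 61.4
s6 1568.0 278.59 194.28 58.7
```

View pics/c4.png

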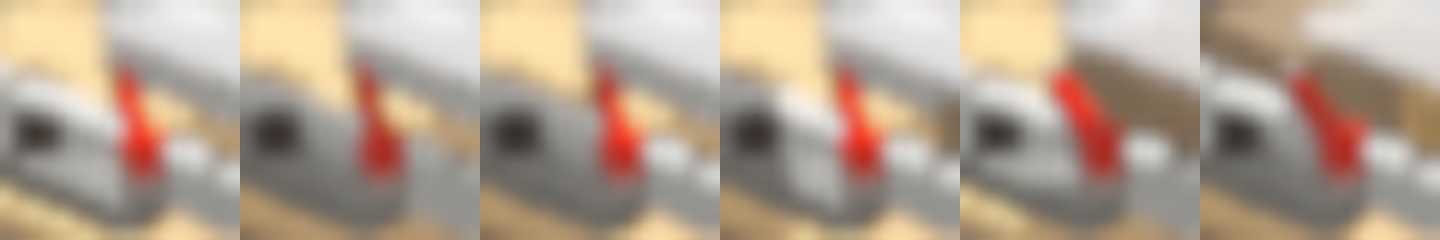

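>>> play_rows(moves=[{"hand":0.01,"linear":[0.0003,-0.0004,-0.002],"spin":0}])

```text
time: 22.92
tool_pos: [549.8, -75.2, 50.9]
ee_rot: [0.544, 0.44, 0.56, -0.443]
force: [-0.7, -13.6, 2.7]
width: 17.3
```

```bash
python3 - <<'E'
from h import *
rep();print(ctrl.sense()['wrist_torque'].round(2))
s,p,d=snap("scene","s16");cmp(["s16"],"c2")
E
```

```text
t 22.925 tcp [549.8 -75.2  50.9] noseB [86.16 -2.52 16.99] noseT [85.81 -2.93 40.99] origin [-53.82  -3.36  14.93] rear [-103.82   -3.65   14.2 ]
hd-feed deg 0.34 tilt -0.0169 -0.0147 w 17.3 Ffeed,lat,z -13.11 3.6 2.7
[-2.06  0.07  0.37]
s16 2762.0 278.38 193.79 60.0
```

>>> play_rows(moves=[{"hand":0.01,"linear":[0.0003,-0.0006,-0.002],"spin":0}])

```text
time: 23.1
tool_pos: [549.7, -74.6, 51.2]
ee_rot: [0.545, 0.44, 0.559, -0.443]
force: [0.5, -13.9, 3.3]
width: 16.8
```

```bash
python3 - <<'E'
from h import *
rep();print(ctrl.sense()['wrist_torque'].round(2))
s,p,d=snap("scene","s17");cmp(["s17"],"c2")
E
```

```text
t 23.1 tcp [549.7 -74.6  51.2] noseB [86.67 -2.5  16.89] noseT [86.38 -2.87 40.88] origin [-53.32  -3.4   15.18] rear [-103.31   -3.73   14.57]
hd-feed deg 0.37 tilt -0.0154 -0.0122 w 16.8 Ffeed,lat,z -13.71 2.5 3.32
[-1.98  0.    0.27]
s17 2275.0 279.07 193.95 75.7
```

>>> play_rows(moves=[{"hand":0.01,"linear":[0,0,0],"spin":0},{"hand":0.01,"linear":[0,-0.0005,0.003],"spin":0},{"hand":0.01,"linear":[0,-0.001,0.008],"spin":0}])

```text
time: 23.52
tool_pos: [550.9, -86.5, 51.4]
ee_rot: [0.546, 0.44, 0.559, -0.443]
force: [-0.2, -0.4, -1.2]
width: 16.6
```

```bash
python3 - <<'E'
from h import *
rep()
s,p,d=snap("scene","s18");cmp(["s18"],"c2");zoom("s18","s18z",245,165,345,235,8)
go(-20,0,0)
E
```

```text
t 23.525 tcp [550.9 -86.5  51.4] noseB [74.82 -1.05 16.98] noseT [74.56 -1.4  40.98] origin [-65.17  -2.07  15.44] rear [-115.17   -2.43   14.89]
hd-feed deg 0.42 tilt -0.0148 -0.011 w 16.6 Ffeed,lat,z -0.3 0.3 -1.21
s18 2280.0 279.06 193.91 75.7
linear [-0.0002 -0.0001  0.02  ]
```

View pics/s18z.png

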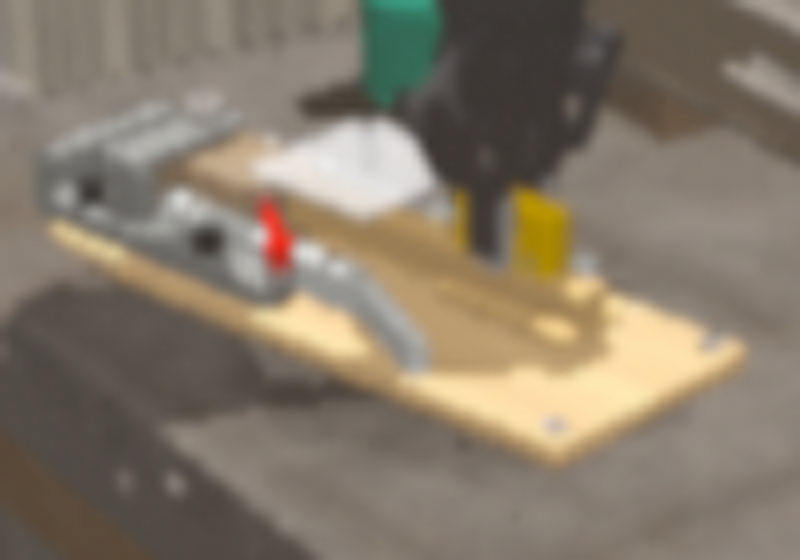

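Catch is closed (red arm back to its upright image angle of 75.7°) and the block stays in. Drawing the stick out.

>>> play_rows(moves=[{"hand":0.01,"linear":[0,0,0.02],"spin":0},{"hand":0.01,"linear":[0,0,0.025],"spin":0},{"hand":0.01,"linear":[0,0,0.025],"spin":0},{"hand":0.01,"linear":[0,0,0.025],"spin":0}])

```text
time: 24.08
tool_pos: [572.9, -185.1, 50.2]
ee_rot: [0.546, 0.44, 0.559, -0.443]
force: [-0.2, 0.0, -0.8]
width: 16.7
```

```bash
python3 - <<'E'
from h import *
rep();go(-30,0,0)
E
```

```text
t 24.075 tcp [ 572.9 -185.1   50.2] noseB [-26.2   -1.49  15.73] noseT [-26.46  -1.84  39.73] origin [-166.18   -2.58   14.2 ] rear [-216.18   -2.97   13.65]
hd-feed deg 0.45 tilt -0.0146 -0.0109 w 16.7 Ffeed,lat,z 0.08 0.17 -0.77
linear [-0.0003 -0.0002  0.03  ]
```

>>> play_rows(moves=[{"hand":0.01,"linear":[-0.0005,0,0.03],"spin":0},{"hand":0.01,"linear":[-0.0005,0,0.03],"spin":0},{"hand":0.01,"linear":[-0.0005,0,0.03],"spin":0},{"hand":0.01,"linear":[-0.0005,-0.01,0.03],"spin":0},{"hand":0.01,"linear":[0,-0.01,0.03],"spin":0},{"hand":0.01,"linear":[0,-0.01,0.02],"spin":0},{"hand":0.01,"linear":[0,0,0],"spin":0}])

```text
time: 24.95
tool_pos: [580.6, -372.2, 49.9]
ee_rot: [0.546, 0.441, 0.558, -0.444]
force: [0.2, 0.3, -1.8]
width: 16.7
```

```bash
python3 - <<'E'
from h import *
rep();go(0,0,-20)
s,p,d=snap("scene","s19");zoom("s19","s19z",230,150,430,300,4);cmp(["s19"],"c2")
E
```

```text
t 24.95 tcp [ 580.6 -372.2   49.9] noseB [-210.64   30.33   15.35] noseT [-210.89   29.99   39.35] origin [-350.63   29.78   13.88] rear [-400.63   29.58   13.36]
hd-feed deg 0.23 tilt -0.0142 -0.0105 w 16.7 Ffeed,lat,z 0.23 -0.3 -1.76
linear [0.02   0.0003 0.0002]
s19 1308.0 279.03 194.25 77.1
```

View pics/s19z.png

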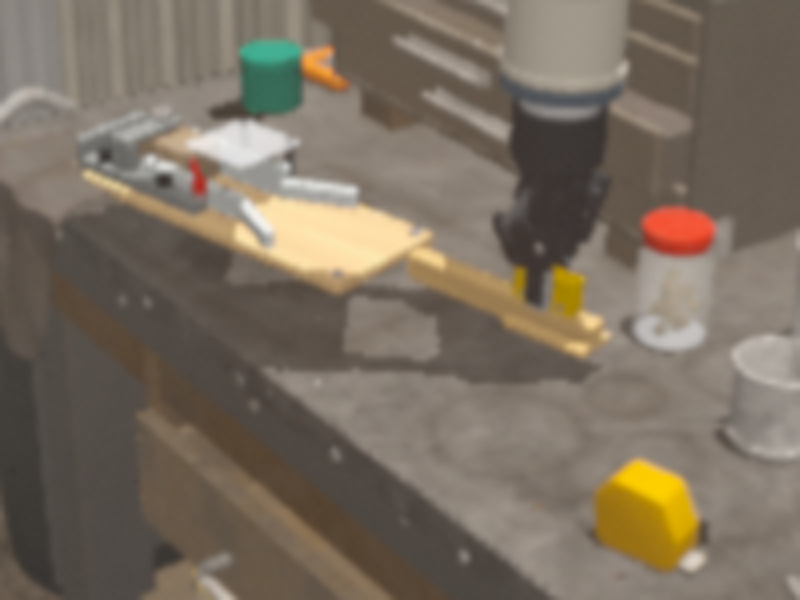

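>>> play_rows(moves=[{"hand":0.01,"linear":[0.01,0,0],"spin":0},{"hand":0.01,"linear":[0.008,0,0],"spin":0},{"hand":0.01,"linear":[0.005,0,0],"spin":0},{"hand":0.01,"linear":[0,0,0],"spin":0}])

```text
time: 25.5
tool_pos: [580.5, -368.1, 24.6]
ee_rot: [0.545, 0.44, 0.559, -0.443]
force: [-0.3, 0.1, -1.0]
width: 17.0
```

```bash
python3 - <<'E'
from h import *
rep()
E
```

```text
t 25.5 tcp [ 580.5 -368.1   24.6] noseB [-206.58   29.98   -9.59] noseT [-206.88   29.61   14.4 ] origin [-346.56   28.98  -11.37] rear [-396.56   28.62  -12.  ]
hd-feed deg 0.41 tilt -0.0152 -0.0127 w 17.0 Ffeed,lat,z 0.19 0.25 -1.05
```

Sole is within about 1 mm of the bench. Last touch-down, then open slowly.

>>> play_rows(moves=[{"hand":0.01,"linear":[0.0008,0,0],"spin":0},{"hand":0.01,"linear":[0,0,0],"spin":0},{"hand":0.03,"linear":[0,0,0],"spin":0},{"hand":0.05,"linear":[0,0,0],"spin":0},{"hand":0.085,"linear":[0,0,0],"spin":0},{"hand":0.085,"linear":[0,0,0],"spin":0},{"hand":0.085,"linear":[0,0,0],"spin":0},{"hand":0.085,"linear":[0,0,0],"spin":0}])

```text
time: 26.5
tool_pos: [581.1, -368.1, 24.9]
ee_rot: [0.546, 0.44, 0.559, -0.443]
force: [-0.8, -0.2, -1.0]
width: 85.0
```

>>> play_rows(moves=[{"hand":0.085,"linear":[-0.01,0,0],"spin":0},{"hand":0.085,"linear":[-0.03,0,0],"spin":0},{"hand":0.085,"linear":[-0.04,0,0],"spin":0},{"hand":0.085,"linear":[-0.04,0,0],"spin":0},{"hand":0.085,"linear":[0,0,0],"spin":0}])

```text
time: 27.12
tool_pos: [583.3, -369.2, 151.2]
ee_rot: [0.546, 0.44, 0.558, -0.443]
force: [-0.1, 0.8, 0.4]
width: 85.0
```

```bash
python3 - <<'E'
from h import *
s=rep()
s,p,d=snap("scene","s20");zoom("s20","s20z",230,150,430,300,4);cmp(["s20"],"c2")
s,p,d=snap("wrist","w9")
E
```

```text
t 27.125 tcp [ 583.3 -369.2  151.2] noseB [-208.36   27.49  116.75] noseT [-208.62   27.16  140.74] origin [-348.34   26.44  115.21] rear [-398.34   26.06  114.67]
hd-feed deg 0.43 tilt -0.0137 -0.0109 w 85.0 Ffeed,lat,z 0.84 -0.11 0.37
s20 2256.0 279.07 193.93 75.9
```

View pics/s20z.png

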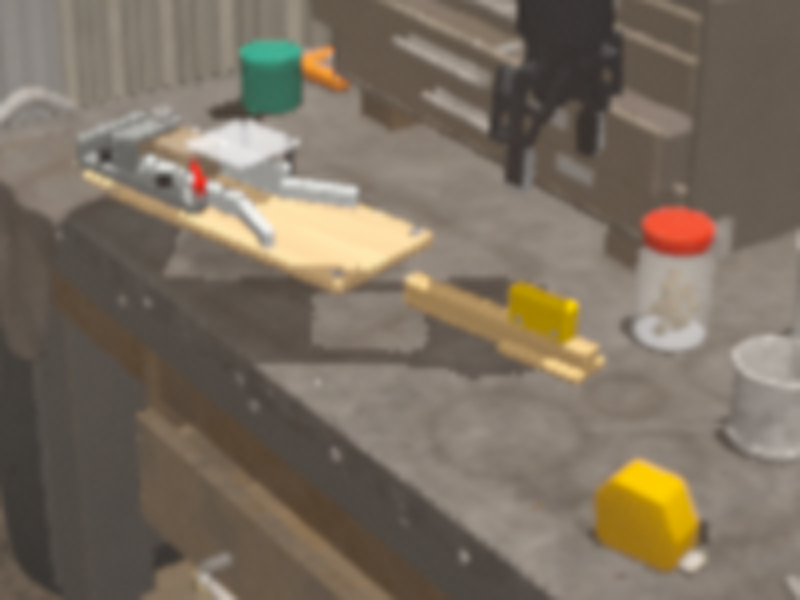

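View pics/w9.png

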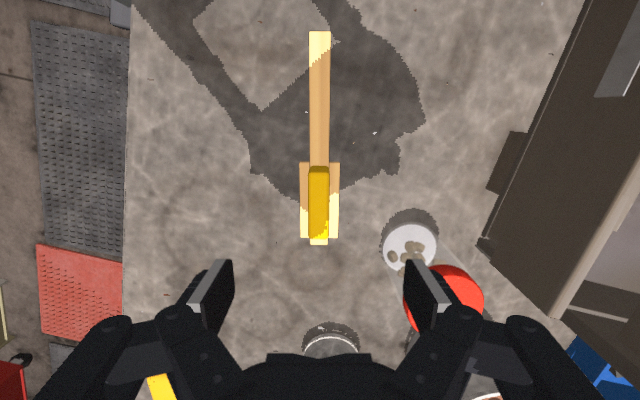

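The stick stands free on its sole (wrist view: strip from (320,32) to (320,243), sole spread evenly around it), about 50 mm short of the jig base. In the scene view, the catch is closed and the tin, jar and tape measure stand where they were. Handing in.

```bash
python3 - <<'E'
from h import *
print(ctrl.finish_job());
E
```

```text
the job is handed in; nothing more can be done
None
```

I pushed the block through the channel with the push stick until the red catch snapped shut behind it. I then drew the stick out, set it down on its sole and let go. I handed the job in at about 27 s of the 66 s allowed; no verdict is reported.

**Last checks**
- **Catch:** its image angle is 75.9°, against 76° when closed at the start and 58–61° while the block held it open.
- **Block:** it stayed in the channel when the stick was drawn out. Its rear was about 84–86 mm past the mouth, estimated from the nose position at the last push, so its centre is about 130 mm in. I had no direct view of it there.
- **Stick:** it stands flat on the bench, off the end of the jig base by about 50 mm and 30 mm to one side of the centre line. It is not alongside a fence.
- **Bystanders:** the tin, jar and tape measure look unmoved in the scene view. I did not re-measure them.

**What went less smoothly**
- **Push force near home:** against the buffer the push rose to about 15 N at the wrist, more than the 5–6 N I expected and under the 25 N limit. I suspected the low nose was tipping the block, so I backed off and raised the stick 9 mm. The block closed home at about 14 N, so tipping was probably not the cause.
- **Tool tilt:** the tool tilted by about 2° during the turn to the jig, so the stick's nose rode slightly high while pushing.

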